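# Make ready for a proof: register two litho stones and present the ink tins

### The arm

A 6-joint arm with a two-finger parallel gripper is mounted at the origin on the work surface. World frame = base frame: x ahead of the robot, y to its left, z up, the work surface at z = 0. Lengths are in mm, angles in rad, forces in N, time in s.
With the tool pointing down it reaches from about 275 to 750 mm from the base axis. Payload 10.2 kg.
Tool frame: the origin (TCP) lies midway between the tips of the shut fingers; the grasp point (between the pads) lies 19 mm behind it (ctrl.hold_point_z is the distance from the TCP to the grasp point, in mm); z points along the fingers, y is the direction in which the jaws open and shut (so a half turn about z gives the same grasp; the last joint's range is limited). The gripper opens to 85 mm and grips with 20 to 120 N. Pads are 22 mm wide; open, the fingers measure 114 mm over their backs; the gripper's body (76 mm by 85 mm) begins 54 mm behind the grasp point. The pads swing forward as they close: fully open they stand 13 mm farther back than shut.
Start: joints at [-0.223, 0.313, 1.498, -0, 1.331, -0.223], TCP at [525.006, -0.013, 231.294] pointing down, gripper open.
Joint ranges: [-2.94, 2.94], [-0.97, 2.17], [0.19, 2.56], [-1.23, 4.37], [0.02, 3.11], [-2.88, 2.88]. Speed limits (rad/s): [2.39, 2.39, 3.01, 3.14, 3.14, 3.14].

### API

Orientations are given as a unit quaternion [w, x, y, z].
In Python, from rig import ctrl, capture, get_calibration, ticket, search_frame, outline_of gives the robot as it stands. The module is installed in compiled form; this text tells all that it offers.
- The arm moves only by the tool servo_tool, never from a script. Its argument "motion" is a list of rows, each an object with "dr": the turn, a rotation vector about the tool's x, y, z in units of 10 degrees (1.0 is 10 degrees), a list of three; "delta_pos": the shift along the tool's x, y, z in units of 50 mm (1.0 is 50 mm), a list of three; "hand": the opening, from 0 (shut) to 1 (fully open). In form: [{"dr": [ax, ay, az], "delta_pos": [x, y, z], "hand": hand}, ...]. A call has 1 to 20 rows; each row shifts and turns the pose as measured when the row begins, along the tool's axes as they then stand; what a row does not reach is not made up. A row lasts 1/8 s, in which the tool goes at most 62.5 mm and 10.7 degrees, less where a joint would pass 70% of its speed; a pose out of reach is approached as far as the arm can. A call is refused whole if a number of a shift passes 1 or a number of a turn 1, either way. A call with a gripper value outside its range is refused whole. The fingers move at their own pace and stop on an object; "squeeze" is the grip in N (left out, the last holds). Time passes only in rows, so rows that do not move let the fingers close. It gives the time, the measured TCP pose, the force and the opening at its end, in the units of the state.
- ctrl.sense(): the state, without advancing time (a new reading comes with each control period).
- capture(name): name is "scene" or "side" or "wrist"; returns (picture, depth): 480x640x3 uint8, red, green, blue; 480x640 float32, mm along the optical axis (not along the pixel's ray), 0 where there is no reading.
- get_calibration(name): a dict with "camera_matrix" (3x3 intrinsics, pixels), "T" (4x4, takes a point from camera to world coordinates). Camera axes: x right, y down, z forward; pixel columns grow to the right and rows downward; lengths in mm; the calibration is good to about 2 mm. A picture is of the moment at which its call begins: read the wrist's pose just before it. get_calibration takes no time and is no camera call; for the wrist camera it gives the pose at the moment of the call.
- ticket.finish_job(): hands the job in, once; it reports no verdict.
Trained networks look in the newest picture that a camera, given by its name, has taken for a name from the list of things; names that differ only in an ending like _2 or _b are one class to them, and where a whole thing is asked for, a point or a joint stands for the part that bears it (a point fixed in the world has none). Each returns a list of dicts, best first, with "score" (0 to 1); they miss things now and then, are a little off and sometimes report something else, mostly with a low value. They report only what shows in the picture. A call takes as long as a camera call. They do not tell look-alikes from the thing itself.
- search_frame(camera, label): "bbox" ([left, top, right, bottom] in pixels, round what is visible of it).
- outline_of(camera, label): "pixels" (480x640 bool, what is visible of it) and "bbox" ([left, top, right, bottom] in pixels, round what is visible of it).
The state is a dict: "time_s": time; "joints": joint angles; "dq": joint speeds; "tau": joint torques, N m; "eef_pos": TCP position; "ee_rot": TCP orientation; "force": force on the tool from outside, world axes, zero at the start; "wrist_torque": the same for the moment, N m; "grip_width": opening from 0.0 (shut) to 1.0 (fully open).
Only numpy, scipy, OpenCV 4.12 (cv2) and the standard library are available. Lean on these libraries where they do the work, as an engineer would, in place of code of your own. Each camera call takes 0.05 s, during which the arm holds its last target.

### The job

Make the bench ready for a proof: set both litho stones flat on the registration bed and push each one fully home into its corner, the pale stone left and the dark stone right, its long side flush along the far rail and its end flush against the end stop. Stand every ink tin that is there upright on the white strip in front of the colour reader (centred across the strip, anywhere along it) with its colour patch squarely facing the reader's window, and when all of that is in place press the reader's green button down and let it spring back. Leave everything else on the bench where it is.

Things in the scene. Friction and masses are not known exactly. Their poses are not given: they have to be found in the camera images.
- bed: fixed registration bed: plate 8 thick (x -50 to 85, y -205 to 205) with blue bars to 36 above the table: far rail along y, inner face at x = 70; end stops, inner faces at y = 190 and -190, from x = -45 to 70. Open to the robot. Origin on the table; x away from the robot, y left along the rail. White tab on its front edge: left end; black tab: right end
- corner_left (a point): left inner corner of the bed, at the plate's top (8 above the table), where far rail and left end stop meet; axes as the bed's
- corner_right (a point): right inner corner of the bed, at the plate's top; axes as the bed's
- stone_pale: pale cream litho stone, a block 60 (x) x 120 (y) x 32 high, about 0.5 kg; origin at the centre of its underside, z up. Belongs in the left corner (white tab)
- stone_dark: dark grey litho stone, same size and frame as the pale one. Belongs in the right corner (black tab)
- reader: ink colour reader, fixed grey box 50 (x) x 340 (y) x 60 high with a long glass window in its -x face (marked by a yellow line along that edge of its top). Origin at the centre of its underside; x points away from the robot, so the window looks along -x
- strip_mid (a point): middle of the white strip painted on the table in front of the window, 76 wide (x) x 340 long (y), centre line 95 from the reader's centre and 70 from its window; axes as the reader's
- read_button (a joint): green push button (dia 32) on top of the reader, at its right (-y) end; 0 = up, 0.006 m = fully down (5 N), springs back
- read_button_top (a point): centre of the button's top face; press straight down
- tin_red: aluminium ink tin, dia 62, height 50, about 0.3 kg, may be absent; red patch on the side that its own +x axis points to, and a red stripe on the lid from the centre towards that side. Origin at the centre of its underside, z up
- tin_yellow: aluminium ink tin, dia 62, height 50, about 0.3 kg, may be absent; yellow patch on the side that its own +x axis points to, and a yellow stripe on the lid from the centre towards that side. Origin at the centre of its underside, z up
- tin_blue: aluminium ink tin, dia 62, height 50, about 0.3 kg, may be absent; blue patch on the side that its own +x axis points to, and a blue stripe on the lid from the centre towards that side. Origin at the centre of its underside, z up
- jar_red: bystander: amber jar with red lid, dia 52, height 70, between stones and tins; origin at its underside
- jar_amber: bystander: amber jar with yellow lid, dia 56, height 85, left; origin at its underside
- jar_green: bystander: green jar with white lid, dia 60, height 90, far side; origin at its underside
- puck: bystander: brass weight, dia 44, height 25, between bed and tins; origin at its underside
- rubbing_block: bystander: black rubber block 80 x 45 x 28, on the right; origin at its underside
- ink_knife: bystander: ink knife (spatula) 180 long, lying near the robot
- brush: bystander: brush 170 long, lying on the right
- mug: bystander: blue mug, dia 76, height 85, on the right; origin at its underside
Not all that is in view belongs to the job. Of the things that look like the stone_pale, the larger one is meant.

How it is judged (in metres and radians):
On the way, in this order (a step that is already met when the one before it is completed fails the run):
1. both stones home in their corners and every tin present on the strip facing the reader (x of stone_pale in the frame of corner_left between -0.0325 and -0.0275 m and y of stone_pale in the frame of corner_left between -0.0625 and -0.0575 m and angle between the y axis of each of stone_pale, stone_dark and the y axis of bed, either way round below 0.03 rad and angle between each of stone_pale, stone_dark's own z axis and vertical below 0.03 rad and z of stone_pale in the frame of corner_left below 0.004 m and x of stone_dark in the frame of corner_right between -0.0325 and -0.0275 m and y of stone_dark in the frame of corner_right between 0.0575 and 0.0625 m and z of stone_dark in the frame of corner_right below 0.004 m and x of tin_red in the frame of strip_mid between -0.016 and 0.016 m and y of tin_red in the frame of strip_mid between -0.15 and 0.15 m and height (world z) of each of tin_red, tin_yellow, tin_blue below 0.006 m and angle between each of tin_red, tin_yellow, tin_blue's own z axis and vertical below 0.06 rad and angle between the x axis of each of tin_red, tin_yellow, tin_blue and the x axis of reader, either way round below 0.25 rad and x of reader in the frame of tin_red above 0.02 m and x of tin_yellow in the frame of strip_mid between -0.016 and 0.016 m and y of tin_yellow in the frame of strip_mid between -0.15 and 0.15 m and x of reader in the frame of tin_yellow above 0.02 m and x of tin_blue in the frame of strip_mid between -0.016 and 0.016 m and y of tin_blue in the frame of strip_mid between -0.15 and 0.15 m and x of reader in the frame of tin_blue above 0.02 m and linear speed of each of stone_pale, stone_dark, tin_red, tin_yellow, tin_blue below 0.02 m/s), for 0.3 s.
2. the reader's button pressed down (value of joint read_button above 0.004 m), for 0.05 s.
At the end, for the whole second after the job is handed in: Stones flat in their own corners, long side on the far rail, centres within 2.5 mm of flush both ways, square within 0.03 rad; each tin present upright, within 16 mm of the strip's centre line and 150 mm of its middle, patch facing the window within 0.25 rad; button up; all at rest (all of step 1 and value of joint read_button below 0.002 m); the robot touches nothing.
It fails at once if a bystander shoved more than 5 cm or knocked over (distance of any of jar_red, jar_amber, jar_green, puck, rubbing_block, ink_knife, brush, mug from where it was at the start of the episode above 0.05 m or angle between any of jar_red, jar_amber, jar_green, puck, rubbing_block, mug's own z axis and vertical above 0.6 rad).
Of tin_red, tin_yellow, tin_blue only 1 to 3 are there at a start; the rules pass over those that are not, and their reading is None.
At some moment in a run one of stone_pale, stone_dark, tin_red, tin_yellow, tin_blue may be knocked a few centimetres aside while the robot is not near it.
It also fails if it takes over 210 s, if anything falls off the work surface, if the arm or the gripper's body presses on something with over 40 N, if the wrist force passes 120 N, or if a joint passes its speed limit or range.

## Working session

There is one attempt and no reset: what is moved stays moved. The work goes in short steps, Python scripts to look and compute and a tool call to move; the robot and the scene stay as the last step left them, time stands still between calls to the robot, and variables do not carry over. Pictures are saved under pics/ and viewed, and the job is handed in when it is done.

Besides the shell and the picture viewer there is one more tool, called after "Request:" as name(argument=value, ...), one argument or row to a line, values as JSON. servo_tool: Moves the arm, as the interface text tells. Its arguments: {"type":"object","properties":{"motion":{"type":"array"},"squeeze":{"type":"number"}},"required":["motion"]}

```bash
mkdir -p pics; ls; python3 - <<'E'
from rig import ctrl, capture, get_calibration
import cv2
print(ctrl.sense())
for n in ["scene","side","wrist"]:
    p,d=capture(n); cv2.imwrite(f"pics/{n}0.png",p[:,:,::-1]); c=get_calibration(n); print(n,c["camera_matrix"],c["T"])
E
```

```text
pics
{'time_s': 0.0, 'joints': array([-2.23395510e-01,  3.13455857e-01,  1.49844592e+00, -2.31217029e-06,
        1.33101999e+00, -2.23398219e-01]), 'dq': array([ 1.05949104e-03,  2.78702050e-04,  1.08526243e-03, -4.09508827e-05,
        4.43099855e-04, -1.17261465e-03]), 'tau': array([-5.78409599e-04, -4.12261176e+01, -2.59742296e+01, -3.58453699e-04,
        4.11797926e-03, -1.23038126e-05]), 'eef_pos': array([5.24734743e+02, 4.98664059e-02, 2.30728760e+02]), 'ee_rot': array([-5.61746547e-04,  7.07105473e-01,  7.07107777e-01, -3.55081744e-04]), 'force': array([-0.85808636, -0.10193858,  0.22504394]), 'wrist_torque': array([0.01906528, 0.01397655, 0.0107762 ]), 'grip_width': 0.9993555087274841}
scene [[440.52416204   0.         317.51697181]
 [  0.         440.52416204 239.76655606]
 [  0.           0.           1.        ]] [[-3.19442091e-01  5.62695848e-01 -7.62450085e-01  1.43009213e+03]
 [ 9.47605071e-01  1.88689379e-01 -2.57761417e-01  3.24624823e+02]
 [-1.17504612e-03 -8.04841413e-01 -5.93488769e-01  7.50706439e+02]
 [ 0.00000000e+00  0.00000000e+00  0.00000000e+00  1.00000000e+00]]
side [[568.17397478   0.         324.49314058]
 [  0.         568.17397478 240.37486925]
 [  0.           0.           1.        ]] [[-9.01086689e-01 -3.14617907e-01  2.98426460e-01  1.58168218e+02]
 [-4.33452690e-01  6.33313186e-01 -6.41118689e-01  8.52017175e+02]
 [ 1.27100083e-02 -7.07057269e-01 -7.07042060e-01  9.70599112e+02]
 [ 0.00000000e+00  0.00000000e+00  0.00000000e+00  1.00000000e+00]]
wrist [[375.59289304   0.         313.42299588]
 [  0.         375.59289304 240.87379254]
 [  0.           0.           1.        ]] [[ 9.99999567e-01  9.23451895e-04 -1.16862663e-04  5.26005316e+02]
 [ 8.53763396e-04 -9.59977797e-01 -2.80074814e-01  7.04436616e+01]
 [-3.70821179e-04  2.80074592e-01 -9.59978169e-01  3.74017226e+02]
 [ 0.00000000e+00  0.00000000e+00  0.00000000e+00  1.00000000e+00]]
```

View pics/scene0.png

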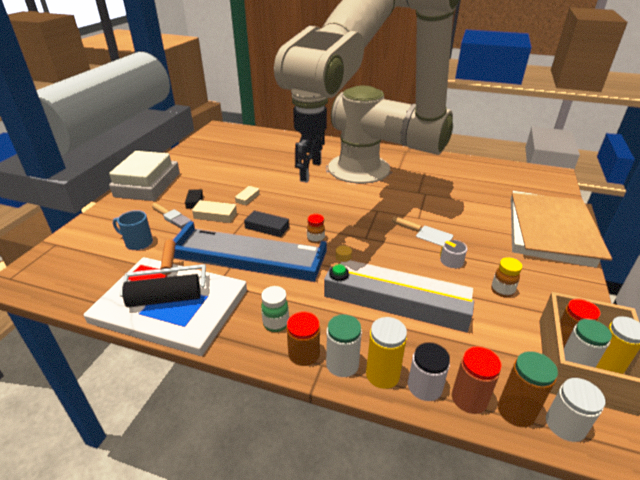

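View pics/side0.png

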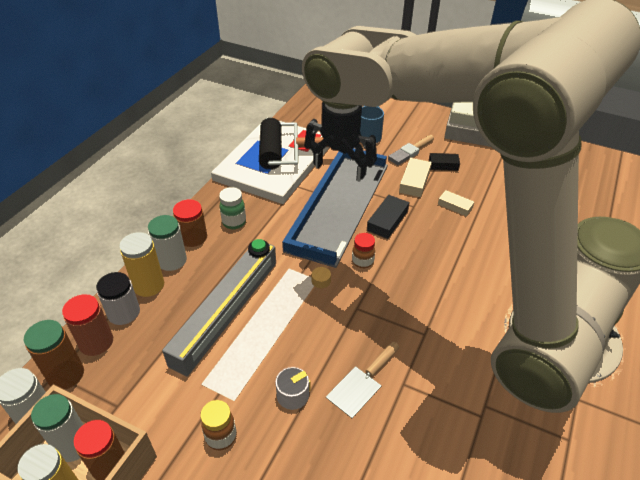

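View pics/wrist0.png

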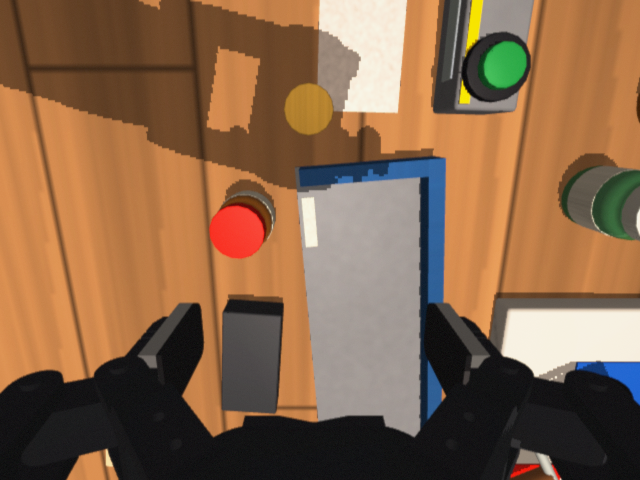

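The scene view shows the pale stone near (215,211), with a smaller look-alike at (247,194). The dark stone is at (267,223) and the rubbing block at (195,198). There is a yellow tin at (453,253), just left of the strip. The only other candidates to rule out are further tins. I'll measure next.

```bash
cat > h.py <<'E'
from rig import ctrl, capture, get_calibration, ticket, search_frame, outline_of
import numpy as np, cv2
def cloud(n,save=None):
    c=get_calibration(n); p,d=capture(n)
    if save: cv2.imwrite(f"pics/{save}.png",p[:,:,::-1])
    K=c["camera_matrix"];T=c["T"]
    v,u=np.mgrid[0:480,0:640]
    P=np.stack([(u-K[0,2])/K[0,0]*d,(v-K[1,2])/K[1,1]*d,d],-1)@T[:3,:3].T+T[:3,3]
    P[d==0]=np.nan
    return p,P
def rect(xy):
    (c,s,a)=cv2.minAreaRect(xy.astype(np.float32)); 
    if s[0]<s[1]: a+=90; s=s[::-1]
    a=(a+90)%180-90
    return np.round(c,1),np.round(s,1),round(a,2)   # long side, angle deg of long axis from +x
def top(P,m,ztol=5,er=1):
    m=cv2.erode(m.astype(np.uint8),np.ones((3,3)),iterations=er)>0 if er else m
    Q=P[m]; Q=Q[~np.isnan(Q).any(1)]
    z=np.percentile(Q[:,2],90); q=Q[abs(Q[:,2]-np.median(Q[Q[:,2]>z-6][:,2]))<ztol]
    return q
E
python3 - <<'E'
from h import *
for n in ["scene","side","wrist"]:
    p,P=cloud(n)
    for l in ["stone_pale","stone_dark","tin_red","tin_yellow","tin_blue","rubbing_block","puck","jar_red","reader","bed","ink_knife"]:
        for o in outline_of(n,l):
            if o["score"]<0.3: continue
            q=top(P,o["pixels"])
            if len(q)<5: print(n,l,round(o["score"],2),o["bbox"],len(q)); continue
            print(n,l,round(o["score"],2),np.round(o["bbox"]).astype(int),len(q),"z",np.median(q[:,2]).round(1),*rect(q[:,:2]))
print(ctrl.sense()["time_s"])
E
```

```text
scene stone_pale 0.86 [194 201 234 222] 397 z 33.7 [ 453.4 -337.6] [113.1  59. ] -80.93
scene stone_pale 0.62 [237 186 259 202] 154 z 23.2 [ 327.6 -291.2] [78.  40.4] -10.29
scene stone_dark 0.7 [244 209 290 239] 459 z 33.5 [ 461.9 -161. ] [117.5  59.3] 84.42
scene tin_red 0.5 [175 220 327 284] 1008 z 37.1 [ 597.1 -157.8] [407.5 127.5] -85.7
scene tin_red 0.32 [262 290 292 332] 289 z 91.1 [803.4  12.2] [49.  44.8] 24.34
scene tin_yellow 0.64 [442 239 469 269] 238 z 51.7 [447.7 368.7] [55.1 53.2] 19.71
scene rubbing_block 0.74 [186 188 205 207] 153 z 30.0 [ 402.8 -440.6] [77.9 40.1] 22.99
scene puck 0.81 [334 248 355 263] 126 z 26.4 [521.5  91.1] [43.6 35. ] 16.14
scene jar_red 0.67 [309 214 326 244] 107 z 70.8 [464.9  -7.5] [38.5 36.3] 18.8
scene jar_red 0.57 [393 215 451 242] 89 z 17.1 [323.9 231.3] [84.8 15.2] 74.73
scene reader 0.74 [324 260 473 334] 2131 z 61.2 [664.7 257.8] [333.2  55.5] 88.4
scene bed 0.61 [174 218 330 282] 1011 z 37.1 [ 596.5 -157.6] [407.4 129.6] -85.22
scene ink_knife 0.93 [394 215 453 243] 107 z 17.9 [323.6 231. ] [85.5 16.5] 75.45
scene ink_knife 0.58 [323
[... 935 characters left out ...]
[660.8 261.8] [338.   48.8] 88.38
side bed 0.91 [281 148 388 265] 861 z 35.0 [ 590.2 -155.9] [411.8 128.4] -85.44
side ink_knife 0.74 [328 344 397 416] 220 z 18.0 [317.3 232.7] [84.9 13.8] 75.9
wrist stone_pale 0.33 [296 154 444 434] 5200 z 36.5 [589.9 -96.6] [283.1 129. ] -84.52
wrist stone_dark 0.89 [221 301 286 413] 5535 z 32.5 [ 460.1 -162.9] [119.2  58.8] 85.58
wrist stone_dark 0.51 [296 155 448 435] 5166 z 36.5 [588.3 -96.8] [281.4 129.9] -85.46
wrist puck 0.65 [278  83 334 134] 1856 z 25.4 [521.3  89.1] [41.2 40.3] -24.11
wrist jar_red 0.62 [209 191 276 256] 2185 z 70.4 [462.   -9.6] [44.4 43.3] 49.86
wrist reader 0.7 [318   1 532 112] 1844 z 72.5 [661.4 116.2] [47.2 46.3] -67.81
1.95
```

Request:
servo_tool(
  motion=[
    {"dr":[0,0,0],"delta_pos":[-0.5,-0.4,-0.85],"hand":1},
    {"dr":[0,0,0],"delta_pos":[-0.5,-0.4,-0.85],"hand":1},
    {"dr":[0,0,0],"delta_pos":[-0.5,-0.4,-0.85],"hand":1},
    {"dr":[0,0,0],"delta_pos":[-0.5,-0.4,-0.85],"hand":1},
    {"dr":[0,0,0],"delta_pos":[0,0,0],"hand":1},
    {"dr":[0,0,0],"delta_pos":[0,0,0],"hand":1},
  ],
)

```text
time_s: 2.7
eef_pos: [442.4, -102.5, 405.5]
ee_rot: [-0.001, 0.707, 0.707, -0.001]
force: [-0.5, 0.0, 0.2]
grip_width: 1.0
```

```bash
python3 - <<'E'
from h import *
print(ctrl.sense()["eef_pos"],ctrl.sense()["dq"])
p,P=cloud("wrist","w1"); np.save("w1.npy",P)
for l in ["stone_pale","stone_dark","tin_red","tin_yellow","tin_blue","bed"]:
        for o in outline_of("wrist",l):
            if o["score"]<0.3: continue
            q=top(P,o["pixels"])
            if len(q)>5: print(l,round(o["score"],2),np.round(o["bbox"]).astype(int),len(q),"z",np.median(q[:,2]).round(1),*rect(q[:,:2]))
E
```

```text
[ 442.42663634 -102.48092001  405.5070179 ] [-0.01027861 -0.01332029 -0.02335685 -0.00217885  0.00834909 -0.00458565]
stone_pale 0.92 [210 287 264 326] 1217 z 22.1 [ 324.1 -293.4] [79.8 40.3] -8.17
stone_pale 0.89 [294 294 340 373] 2496 z 32.5 [ 449.8 -341.4] [119.1  58. ] -83.32
stone_pale 0.41 [260 369 316 410] 1073 z 28.5 [ 402.4 -442.8] [77.8 43.2] 22.62
stone_pale 0.36 [361  65 471 358] 4095 z 36.4 [ 593.3 -160.7] [407.5 129.3] -85.33
stone_dark 0.66 [304 184 352 268] 3154 z 32.5 [ 459.3 -162.9] [117.5  56.9] 85.77
bed 0.88 [362  66 470 358] 4406 z 36.4 [ 594.  -161.1] [410.1 130.6] -85.33
```

View pics/w1.png

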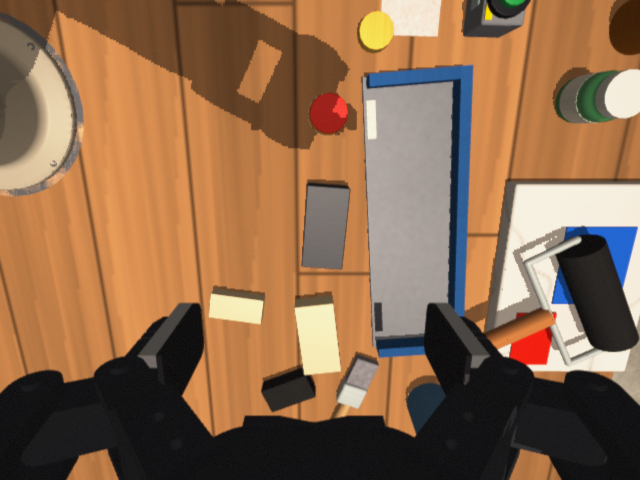

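The wrist view shows the pale stone at about (318,335), the dark stone at (326,226) and the bed at about (417,210). The smaller pale look-alike is at (237,305). I'm moving over the pale stone.

Request:
servo_tool(
  motion=[
    {"dr":[0,0,-0.1],"delta_pos":[-0.68,0.02,0.8],"hand":1},
    {"dr":[0,0,-0.1],"delta_pos":[-0.68,0.02,0.8],"hand":1},
    {"dr":[0,0,-0.1],"delta_pos":[-0.68,0.02,0.8],"hand":1},
    {"dr":[0,0,-0.1],"delta_pos":[-0.68,0.02,0.8],"hand":1},
    {"dr":[0,0,-0.1],"delta_pos":[-0.68,0.02,0.8],"hand":1},
    {"dr":[0,0,-0.1],"delta_pos":[-0.68,0.02,0.8],"hand":1},
    {"dr":[0,0,-0.1],"delta_pos":[-0.68,0.02,0.8],"hand":1},
    {"dr":[0,0,0],"delta_pos":[0,0,0],"hand":1},
  ],
)

```text
time_s: 4.05
eef_pos: [464.4, -345.0, 115.9]
ee_rot: [-0.001, 0.659, 0.752, 0.0]
force: [-0.0, 1.5, -0.2]
grip_width: 1.0
```

```bash
cat >> h.py <<'E'
from scipy.spatial.transform import Rotation as Ro
def pose():
    s=ctrl.sense(); q=s["ee_rot"]; R=Ro.from_quat([q[1],q[2],q[3],q[0]]).as_matrix()
    return s["eef_pos"],R
def jawang(R):  # deg of tool y in world xy
    return (np.degrees(np.arctan2(R[1,1],R[0,1]))+90)%180-90
def plan(target,jaw=None):
    """total shift in tool units and z turn"""
    p,R=pose(); d=R.T@(np.array(target)-p)/50
    out=[np.round(d,2)]
    if jaw is not None: out.append(round(-(((jaw-jawang(R))+90)%180-90)/10,2))
    print("pos",p.round(1),"jaw",jawang(R).round(2),"tilt",np.degrees(np.arccos(-R[2,2])).round(2),"delta units",*out)
def look(cam,labels,thr=0.4,save=None):
    p,P=cloud(cam,save)
    for l in labels:
        for o in outline_of(cam,l):
            if o["score"]<thr: continue
            q=top(P,o["pixels"])
            if len(q)>5: print(cam,l,round(o["score"],2),np.round(o["bbox"]).astype(int),len(q),"z",np.median(q[:,2]).round(1),*rect(q[:,:2]))
    return p,P
E
python3 - <<'E'
from h import *
plan([449.8,-341.4,2],6.7)
look("wrist",["stone_pale"],save="w2")
E
```

```text
pos [ 464.4 -345.   115.9] jaw 7.54 tilt 0.07 delta units [ 0.11 -0.28  2.28] 0.08
wrist stone_pale 0.89 [240 143 339 327] 16656 z 32.5 [ 449.9 -342.5] [119.   58.5] -83.01
```

View pics/w2.png

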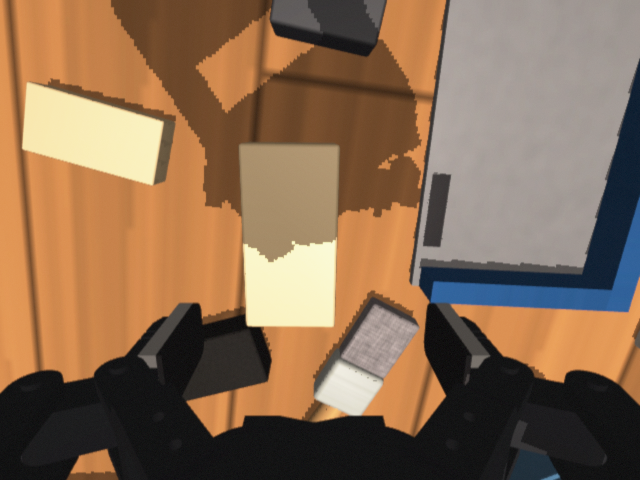

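Request:
servo_tool(
  motion=[
    {"dr":[0,0,0.05],"delta_pos":[0.1,-0.28,0.3],"hand":1},
    {"dr":[0,0,0],"delta_pos":[0,0,0.7],"hand":1},
    {"dr":[0,0,0],"delta_pos":[0,0,0.7],"hand":1},
    {"dr":[0,0,0],"delta_pos":[0,0,0.5],"hand":1},
    {"dr":[0,0,0],"delta_pos":[0,0,0],"hand":1},
  ],
)

```text
time_s: 4.78
eef_pos: [456.4, -340.3, 17.2]
ee_rot: [0.011, 0.66, 0.751, -0.001]
force: [-0.4, -0.2, 1.0]
grip_width: 0.999
```

```bash
python3 - <<'E'
from h import *
plan([449.9,-342,2],7)
E
```

```text
pos [ 456.4 -340.3   17.2] jaw 7.41 tilt 1.22 delta units [-0.01 -0.14  0.3 ] 0.04
```

```bash
cat >> h.py <<'E'
def plan(target,jaw=None):
    p,R=pose(); d=R.T@(np.array(target)-p)/50
    j=jawang(R) if jaw is None else jaw
    a=np.radians(j); y=np.array([np.cos(a),np.sin(a),0])
    if y@R[:,1]<0: y=-y
    z=np.array([0,0,-1.]); Rt=np.stack([np.cross(y,z),y,z],1)
    rv=np.degrees(Ro.from_matrix(R.T@Rt).as_rotvec())/10
    print("pos",p.round(1),"jaw",jawang(R).round(2),"delta",d.round(3),"dr",rv.round(3),"F",ctrl.sense()["force"].round(1))
E
python3 - <<'E'
from h import *
plan([449.9,-342,2],7)
E
```

```text
pos [ 456.4 -340.3   17.2] jaw 7.41 delta [-0.012 -0.137  0.302] dr [0.075 0.096 0.04 ] F [-0.4 -0.2  1. ]
```

Request:
servo_tool(
  motion=[
    {"dr":[0.07,0.1,0.04],"delta_pos":[0,-0.13,0.15],"hand":1},
    {"dr":[0,0,0],"delta_pos":[0,0,0.15],"hand":1},
    {"dr":[0,0,0],"delta_pos":[0,0,0],"hand":1},
  ],
)

```text
time_s: 5.15
eef_pos: [451.3, -342.1, 5.3]
ee_rot: [0.002, 0.662, 0.749, 0.0]
force: [0.4, 0.5, 0.0]
grip_width: 1.0
```

```bash
python3 - <<'E'
from h import *
plan([449.9,-342,2],7)
E
```

```text
pos [ 451.3 -342.1    5.3] jaw 7.02 delta [ 0.006 -0.028  0.067] dr [0.021 0.019 0.002] F [0.4 0.5 0. ]
```

Request:
servo_tool(
  motion=[
    {"dr":[0.02,0.02,0],"delta_pos":[0,-0.02,0.06],"hand":1},
    {"dr":[0,0,0],"delta_pos":[0,0,0],"hand":0},
    {"dr":[0,0,0],"delta_pos":[0,0,0],"hand":0},
    {"dr":[0,0,0],"delta_pos":[0,0,0],"hand":0},
    {"dr":[0,0,0],"delta_pos":[0,0,0],"hand":0},
    {"dr":[0,0,0],"delta_pos":[0,0,0],"hand":0},
  ],
  squeeze=60,
)

```text
time_s: 5.9
eef_pos: [450.5, -342.7, 3.2]
ee_rot: [0.0, 0.662, 0.749, -0.0]
force: [-0.4, -0.1, 0.9]
grip_width: 0.691
```

Request:
servo_tool(
  motion=[
    {"dr":[0,0,0],"delta_pos":[0,0,-0.3],"hand":0},
    {"dr":[0,0,0],"delta_pos":[0,0,-0.7],"hand":0},
    {"dr":[0,0,0],"delta_pos":[0,0,-0.8],"hand":0},
    {"dr":[0,0,0],"delta_pos":[0,0,-0.2],"hand":0},
    {"dr":[0,0,0],"delta_pos":[0,0,0],"hand":0},
  ],
)

```text
time_s: 6.52
eef_pos: [448.9, -340.5, 104.2]
ee_rot: [-0.003, 0.662, 0.749, 0.001]
force: [0.2, 0.6, -6.4]
grip_width: 0.69
```

```bash
python3 - <<'E'
from h import *
plan([572.2,-44.3,120],4.67)
look("side",["stone_pale"],save="s3")
E
```

```text
pos [ 448.9 -340.5  104.2] jaw 7.02 delta [ 5.579  3.171 -0.294] dr [-0.021 -0.033  0.235] F [ 0.2  0.6 -6.4]
side stone_pale 0.8 [402 129 434 167] 522 z 132.0 [ 446.3 -330.3] [115.4  56. ] -82.16
side stone_pale 0.56 [440 192 448 207] 21 z 20.7 [ 355.  -283.4] [22.1 10.9] -65.53
```

View pics/s3.png

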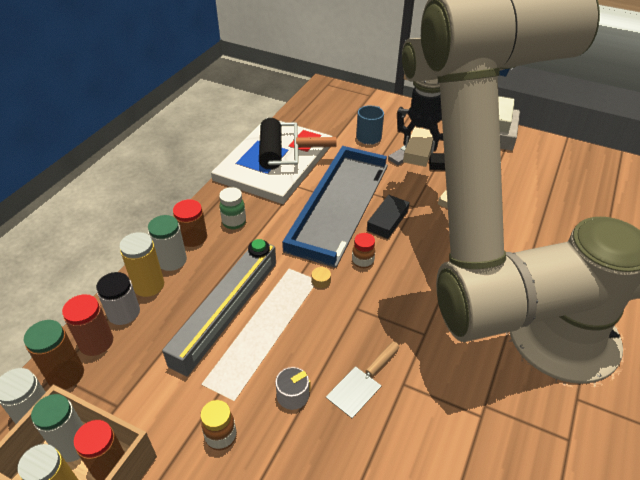

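Request:
servo_tool(
  motion=[
    {"dr":[0,0,0.03],"delta_pos":[0.3,0.2,-0.1],"hand":0},
    {"dr":[0,0,0.03],"delta_pos":[0.66,0.37,-0.05],"hand":0},
    {"dr":[0,0,0.03],"delta_pos":[0.66,0.37,-0.05],"hand":0},
    {"dr":[0,0,0.03],"delta_pos":[0.66,0.37,-0.05],"hand":0},
    {"dr":[0,0,0.03],"delta_pos":[0.66,0.37,0],"hand":0},
    {"dr":[0,0,0.03],"delta_pos":[0.66,0.37,0],"hand":0},
    {"dr":[0,0,0.03],"delta_pos":[0.66,0.37,0],"hand":0},
    {"dr":[0,0,0.03],"delta_pos":[0.66,0.37,0],"hand":0},
    {"dr":[0,0,0],"delta_pos":[0.5,0.3,0],"hand":0},
    {"dr":[0,0,0],"delta_pos":[0,0,0],"hand":0},
    {"dr":[0,0,0],"delta_pos":[0,0,0],"hand":0},
  ],
)

```text
time_s: 8.0
eef_pos: [576.1, -35.6, 108.5]
ee_rot: [-0.014, 0.678, 0.735, -0.001]
force: [1.0, 0.2, -6.2]
grip_width: 0.693
```

```bash
python3 - <<'E'
from h import *
plan([572.2,-44.3,11.5],4.67)
E
```

```text
pos [576.1 -35.6 108.5] jaw 4.63 delta [-0.206 -0.054  1.937] dr [-0.113 -0.112 -0.006] F [ 1.   0.2 -6.2]
```

Request:
servo_tool(
  motion=[
    {"dr":[-0.11,-0.11,0],"delta_pos":[-0.2,-0.05,0.2],"hand":0},
    {"dr":[0,0,0],"delta_pos":[0,0,0.6],"hand":0},
    {"dr":[0,0,0],"delta_pos":[0,0,0.6],"hand":0},
    {"dr":[0,0,0],"delta_pos":[0,0,0.2],"hand":0},
    {"dr":[0,0,0],"delta_pos":[0,0,0],"hand":0},
  ],
)

```text
time_s: 8.62
eef_pos: [573.1, -48.3, 26.4]
ee_rot: [-0.0, 0.68, 0.734, -0.0]
force: [0.5, -0.1, -7.6]
grip_width: 0.688
```

```bash
python3 - <<'E'
from h import *
plan([572.2,-44.3,11.5],4.67)
E
```

```text
pos [573.1 -48.3  26.4] jaw 4.37 delta [ 0.08  -0.011  0.298] dr [-0.003  0.002 -0.03 ] F [ 0.5 -0.1 -7.6]
```

Request:
servo_tool(
  motion=[
    {"dr":[0,0,-0.03],"delta_pos":[0.08,-0.01,0.2],"hand":0},
    {"dr":[0,0,0],"delta_pos":[0,0,0.08],"hand":0},
    {"dr":[0,0,0],"delta_pos":[0,0,0],"hand":0},
  ],
)

```text
time_s: 9.0
eef_pos: [573.3, -44.4, 13.6]
ee_rot: [0.001, 0.678, 0.735, 0.0]
force: [1.0, 0.6, -6.6]
grip_width: 0.686
```

```bash
python3 - <<'E'
from h import *
plan([572.2,-44.3,11.5],4.67)
E
```

```text
pos [573.3 -44.4  13.6] jaw 4.69 delta [ 0.004 -0.022  0.041] dr [0.015 0.009 0.002] F [ 1.   0.6 -6.6]
```

Request:
servo_tool(
  motion=[
    {"dr":[0,0,0],"delta_pos":[0,0,0.05],"hand":0},
    {"dr":[0,0,0],"delta_pos":[0,0,0.02],"hand":0},
    {"dr":[0,0,0],"delta_pos":[0,0,0],"hand":0.84},
    {"dr":[0,0,0],"delta_pos":[0,0,0],"hand":0.84},
    {"dr":[0,0,0],"delta_pos":[0,0,0],"hand":0.84},
    {"dr":[0,0,0],"delta_pos":[0,0,-0.3],"hand":0.84},
    {"dr":[0,0,0],"delta_pos":[0,0,-0.6],"hand":0.84},
    {"dr":[0,0,0],"delta_pos":[0,0,-0.6],"hand":0.84},
    {"dr":[0,0,0],"delta_pos":[0,0,-0.4],"hand":0.84},
    {"dr":[0,0,0],"delta_pos":[0,0,0],"hand":0.84},
  ],
)

```text
time_s: 10.25
eef_pos: [575.4, -44.9, 115.2]
ee_rot: [0.006, 0.678, 0.735, 0.003]
force: [1.1, 0.7, -1.0]
grip_width: 0.842
```

```bash
python3 - <<'E'
from h import *
plan([520,-46,130],94.67)
look("wrist",["stone_pale","bed"],save="w4")
E
```

```text
pos [575.4 -44.9 115.2] jaw 4.69 delta [ 0.068 -1.103 -0.311] dr [ 0.032  0.08  -8.998] F [ 1.1  0.7 -1. ]
wrist stone_pale 0.73 [256 148 361 336] 17935 z 40.5 [574.8 -44.2] [119.   59.9] -85.35
wrist bed 0.8 [208  99 440 430] 12383 z 36.5 [587.1 -69.5] [225.7 129.1] -84.93
```

View pics/w4.png

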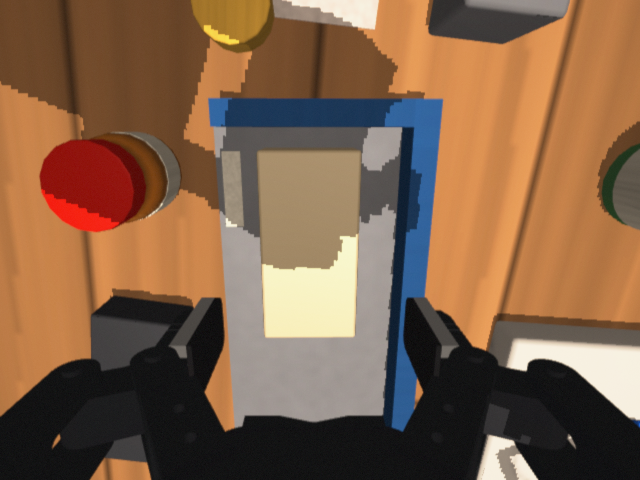

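Request:
servo_tool(
  motion=[
    {"dr":[0,0,-1],"delta_pos":[0,-0.3,-0.2],"hand":0.6},
    {"dr":[0,0,-1],"delta_pos":[0,0,0],"hand":0.6},
    {"dr":[0,0,-1],"delta_pos":[0,0,0],"hand":0.6},
    {"dr":[0,0,-1],"delta_pos":[0,0,0],"hand":0.6},
    {"dr":[0,0,-1],"delta_pos":[0,0,0],"hand":0.6},
    {"dr":[0,0,-1],"delta_pos":[0,0,0],"hand":0.6},
    {"dr":[0,0,-1],"delta_pos":[0,0,0],"hand":0.6},
    {"dr":[0,0,-1],"delta_pos":[0,0,0],"hand":0.6},
    {"dr":[0,0,-1],"delta_pos":[0,0,0],"hand":0.6},
    {"dr":[0,0,0],"delta_pos":[0,0,0],"hand":0.6},
  ],
)

```text
time_s: 11.65
eef_pos: [554.0, -44.7, 111.6]
ee_rot: [-0.005, -0.066, 0.998, 0.002]
force: [-0.0, 0.2, 0.4]
grip_width: 0.598
```

```bash
python3 - <<'E'
from h import *
plan([521,-49,100],94.67)
E
```

```text
pos [554.  -44.7 111.6] jaw -82.49 delta [0.662 0.001 0.238] dr [ 0.023 -0.062  0.284] F [-0.   0.2  0.4]
```

Request:
servo_tool(
  motion=[
    {"dr":[0.02,-0.06,0.28],"delta_pos":[0.66,0,0.2],"hand":0.6},
    {"dr":[0,0,0],"delta_pos":[0,0,0.5],"hand":0.6},
    {"dr":[0,0,0],"delta_pos":[0,0,0.5],"hand":0.6},
    {"dr":[0,0,0],"delta_pos":[0,0,0.3],"hand":0.6},
    {"dr":[0,0,0],"delta_pos":[0,0,0],"hand":0.6},
  ],
)

```text
time_s: 12.28
eef_pos: [519.3, -48.9, 33.1]
ee_rot: [-0.001, -0.031, 1.0, 0.001]
force: [0.7, 0.6, -0.1]
grip_width: 0.603
```

```bash
python3 - <<'E'
from h import *
plan([521,-49,13],94.67)
E
```

```text
pos [519.3 -48.9  33.1] jaw -86.41 delta [-0.035 -0.004  0.402] dr [ 0.009 -0.015 -0.108] F [ 0.7  0.6 -0.1]
```

Request:
servo_tool(
  motion=[
    {"dr":[0,0,-0.1],"delta_pos":[0,0,0.3],"hand":0.6},
    {"dr":[0,0,0],"delta_pos":[0,0,0.1],"hand":0.6},
    {"dr":[0,0,0],"delta_pos":[0,0,0],"hand":0.6},
    {"dr":[0,0,0],"delta_pos":[-0.15,0,0],"hand":0.6},
    {"dr":[0,0,0],"delta_pos":[-0.15,0,0],"hand":0.6},
    {"dr":[0,0,0],"delta_pos":[-0.15,0,0],"hand":0.6},
    {"dr":[0,0,0],"delta_pos":[-0.1,0,0],"hand":0.6},
    {"dr":[0,0,0],"delta_pos":[-0.1,0,0],"hand":0.6},
  ],
)

```text
time_s: 13.28
eef_pos: [553.7, -46.2, 13.4]
ee_rot: [-0.002, -0.04, 0.999, 0.0]
force: [-5.2, -0.6, 3.7]
grip_width: 0.602
```

```bash
python3 - <<'E'
from h import *
plan([562,-49,13],94.67)
E
```

```text
pos [553.7 -46.2  13.4] jaw -85.4 delta [-0.162 -0.068  0.008] dr [ 0.006 -0.021 -0.007] F [-5.2 -0.6  3.7]
```

Request:
servo_tool(
  motion=[
    {"dr":[0,0,0],"delta_pos":[-0.08,0,0],"hand":0.6},
    {"dr":[0,0,0],"delta_pos":[-0.08,0,0],"hand":0.6},
    {"dr":[0,0,0],"delta_pos":[-0.05,0,0],"hand":0.6},
  ],
)

```text
time_s: 13.65
eef_pos: [561.9, -45.4, 13.3]
ee_rot: [-0.006, -0.04, 0.999, 0.001]
force: [-30.1, -5.4, 20.8]
grip_width: 0.597
```

Request:
servo_tool(
  motion=[
    {"dr":[0,0,0],"delta_pos":[-0.05,0,0],"hand":0.6},
  ],
)

```text
time_s: 13.78
eef_pos: [561.7, -45.4, 13.3]
ee_rot: [-0.01, -0.041, 0.999, 0.001]
force: [-22.6, -4.0, 16.3]
grip_width: 0.598
```

Request:
servo_tool(
  motion=[
    {"dr":[0,0,0],"delta_pos":[-0.05,0,0],"hand":0.6},
  ],
)

```text
time_s: 13.9
eef_pos: [561.5, -45.5, 13.3]
ee_rot: [-0.014, -0.041, 0.999, 0.001]
force: [-21.7, -3.2, 16.4]
grip_width: 0.603
```

Request:
servo_tool(
  motion=[
    {"dr":[0,0,0],"delta_pos":[0.3,0,0],"hand":0.6},
    {"dr":[0,0,0],"delta_pos":[0,0,-0.5],"hand":0},
    {"dr":[0,0,0],"delta_pos":[0,0,-0.8],"hand":0},
    {"dr":[0,0,0],"delta_pos":[0,0,-0.4],"hand":0},
    {"dr":[0,0,0],"delta_pos":[0,0,0],"hand":0},
  ],
)

```text
time_s: 14.52
eef_pos: [552.0, -47.2, 101.7]
ee_rot: [-0.009, -0.04, 0.999, 0.001]
force: [1.2, -0.6, 0.0]
grip_width: -0.0
```

```bash
python3 - <<'E'
from h import *
look("wrist",["stone_pale","bed"],save="w5")
plan([611,-132,90],94.67)
E
```

```text
wrist stone_pale 0.71 [  0 184 472 398] 7080 z 36.4 [ 588.4 -103. ] [293.1 130. ] -85.34
wrist stone_pale 0.55 [216 276 412 351] 6044 z 40.4 [591.5 -43.2] [118.  37.] -85.28
wrist bed 0.77 [  0 185 472 402] 7112 z 36.4 [ 588.4 -102.9] [293.3 130. ] -85.34
pos [550.5 -46.9  99.4] jaw -85.42 delta [-1.074 -1.794  0.155] dr [ 0.023 -0.136 -0.008] F [-0.6 -0.3  0. ]
```

View pics/w5.png

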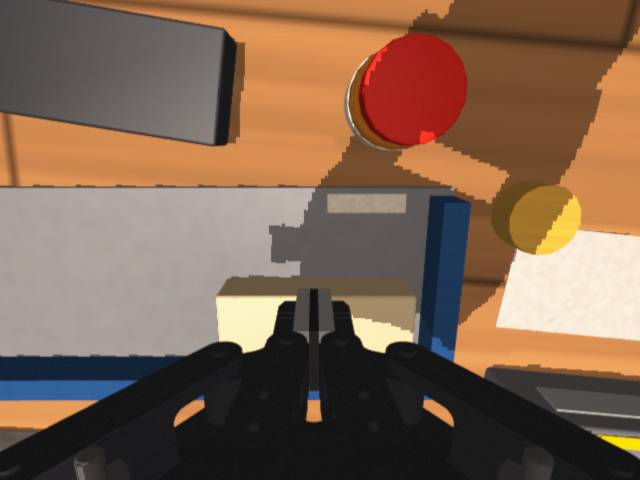

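Request:
servo_tool(
  motion=[
    {"dr":[0.02,-0.14,0],"delta_pos":[-0.5,-0.9,0],"hand":0},
    {"dr":[0,0,0],"delta_pos":[-0.55,-0.9,0.1],"hand":0},
    {"dr":[0,0,0],"delta_pos":[0,0,0],"hand":0},
  ],
)

```text
time_s: 15.05
eef_pos: [610.7, -133.8, 89.5]
ee_rot: [-0.001, -0.041, 0.999, 0.001]
force: [0.1, 0.5, -0.0]
grip_width: -0.004
```

```bash
python3 - <<'E'
from h import *
plan([611,-132,14],94.67)
E
```

```text
pos [ 610.7 -133.8   89.5] jaw -85.35 delta [-0.012  0.032  1.51 ] dr [ 0.016 -0.013 -0.002] F [ 0.1  0.5 -0. ]
```

Next I lower, then push along tool +y, which is the bed's +y direction.

Request:
servo_tool(
  motion=[
    {"dr":[0,0,0],"delta_pos":[0,0,0.5],"hand":0},
    {"dr":[0,0,0],"delta_pos":[0,0,0.5],"hand":0},
    {"dr":[0,0,0],"delta_pos":[0,0,0.3],"hand":0},
    {"dr":[0,0,0],"delta_pos":[0,0,0.15],"hand":0},
    {"dr":[0,0,0],"delta_pos":[0,0,0],"hand":0},
    {"dr":[0,0,0],"delta_pos":[0,0.1,0],"hand":0},
    {"dr":[0,0,0],"delta_pos":[0,0.1,0],"hand":0},
  ],
)

```text
time_s: 15.92
eef_pos: [608.8, -121.1, 13.4]
ee_rot: [-0.002, -0.041, 0.999, 0.002]
force: [-0.2, 0.1, -0.7]
grip_width: 0.001
```

```bash
python3 - <<'E'
from h import *
plan([609.2,-104,14],94.67)
E
```

```text
pos [ 608.8 -121.1   13.4] jaw -85.32 delta [-0.037  0.341 -0.011] dr [ 0.025 -0.021  0.001] F [-0.2  0.1 -0.7]
```

Request:
servo_tool(
  motion=[
    {"dr":[0,0,0],"delta_pos":[0,0.1,0],"hand":0},
    {"dr":[0,0,0],"delta_pos":[0,0.1,0],"hand":0},
    {"dr":[0,0,0],"delta_pos":[0,0.08,0],"hand":0},
  ],
)

```text
time_s: 16.3
eef_pos: [607.8, -106.5, 14.1]
ee_rot: [-0.001, -0.041, 0.999, 0.001]
force: [0.2, -2.6, -2.1]
grip_width: -0.002
```

Request:
servo_tool(
  motion=[
    {"dr":[0,0,0],"delta_pos":[0,0.06,0],"hand":0},
  ],
)

```text
time_s: 16.42
eef_pos: [607.6, -103.5, 14.2]
ee_rot: [-0.001, -0.041, 0.999, 0.001]
force: [0.3, -2.3, -2.0]
grip_width: 0.001
```

Request:
servo_tool(
  motion=[
    {"dr":[0,0,0],"delta_pos":[0,0.06,0],"hand":0},
  ],
)

```text
time_s: 16.55
eef_pos: [607.6, -102.6, 14.4]
ee_rot: [-0.001, -0.041, 0.999, -0.001]
force: [-1.2, -21.4, -1.6]
grip_width: -0.003
```

Request:
servo_tool(
  motion=[
    {"dr":[0,0,0],"delta_pos":[0,-0.3,0],"hand":0},
    {"dr":[0,0,0],"delta_pos":[0,0,-0.8],"hand":0.5},
    {"dr":[0,0,1],"delta_pos":[0,0,-1],"hand":1},
    {"dr":[0,0,1],"delta_pos":[0,0,-1],"hand":1},
    {"dr":[0,0,1],"delta_pos":[0,0,-1],"hand":1},
    {"dr":[0,0,1],"delta_pos":[0,0,-0.8],"hand":1},
    {"dr":[0,0,1],"delta_pos":[0,0,0],"hand":1},
    {"dr":[0,0,1],"delta_pos":[0,0,0],"hand":1},
    {"dr":[0,0,1],"delta_pos":[0,0,0],"hand":1},
    {"dr":[0,0,1],"delta_pos":[0,0,0],"hand":1},
    {"dr":[0,0,1],"delta_pos":[0,0,0],"hand":1},
    {"dr":[0,0,0.7],"delta_pos":[0,0,0],"hand":1},
    {"dr":[0,0,0],"delta_pos":[0,0,0],"hand":1},
    {"dr":[0,0,0],"delta_pos":[0,0,0],"hand":1},
  ],
)

```text
time_s: 18.3
eef_pos: [609.1, -118.7, 253.3]
ee_rot: [-0.003, 0.739, 0.673, 0.002]
force: [0.5, 0.1, -0.3]
grip_width: 0.994
```

```bash
python3 - <<'E'
from h import *
look("wrist",["stone_pale","stone_dark","bed"],save="w6")
plan([459.3,-162.9,110],-4.2)
E
```

```text
wrist stone_pale 0.96 [ 40 351 122 381] 745 z 21.9 [ 317.3 -284.9] [63.8 25. ] -8.91
wrist stone_pale 0.71 [222  50 314 194] 8639 z 40.4 [578.3 -38.6] [118.7  58.7] -85.44
wrist stone_dark 0.59 [134 202 215 316] 5903 z 32.4 [ 460.  -163.4] [118.3  59.8] 85.82
wrist bed 0.72 [187  13 386 421] 9603 z 36.4 [ 594.7 -160.9] [410.2 128.7] -85.2
pos [ 609.  -118.7  253.3] jaw -5.45 delta [-1.186 -2.892  2.863] dr [-0.011 -0.042 -0.125] F [0.6 0.4 1.4]
```

View pics/w6.png

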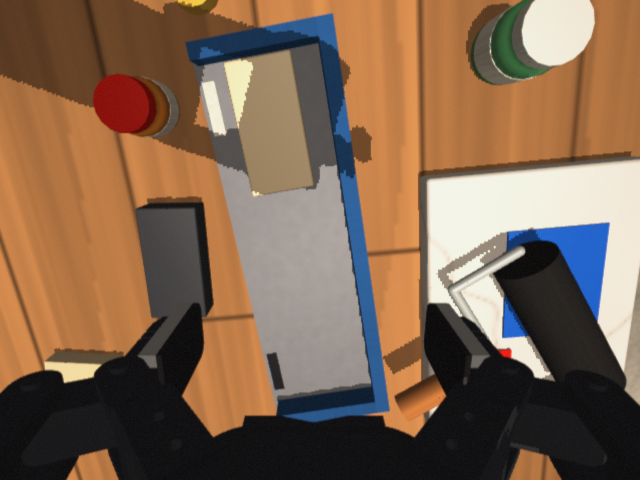

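The pale stone has been knocked about 25 mm off the rail since my push, presumably by the announced disturbance. It shows at (268,120). I'll push it home again later, together with the dark stone, which comes first.

Request:
servo_tool(
  motion=[
    {"dr":[0,0,-0.12],"delta_pos":[-0.24,-0.58,0.4],"hand":1},
    {"dr":[0,0,0],"delta_pos":[-0.24,-0.58,0.6],"hand":1},
    {"dr":[0,0,0],"delta_pos":[-0.24,-0.58,0.6],"hand":1},
    {"dr":[0,0,0],"delta_pos":[-0.24,-0.58,0.6],"hand":1},
    {"dr":[0,0,0],"delta_pos":[-0.24,-0.58,0.6],"hand":1},
    {"dr":[0,0,0],"delta_pos":[0,0,0],"hand":1},
  ],
)

```text
time_s: 19.25
eef_pos: [455.9, -167.3, 109.5]
ee_rot: [-0.002, 0.731, 0.682, 0.003]
force: [-0.1, -0.5, 0.8]
grip_width: 1.005
```

```bash
python3 - <<'E'
from h import *
look("wrist",["stone_dark"])
plan([459.6,-163.2,2],-4.2)
E
```

```text
wrist stone_dark 0.86 [264 145 370 333] 17599 z 32.5 [ 459.2 -163.7] [118.4  58.6] 85.78
pos [ 458.5 -167.8  111.6] jaw -3.86 delta [8.400e-02 2.000e-03 2.192e+00] dr [ 0.034 -0.026  0.034] F [ 0.9 -0.7 -0.5]
```

Request:
servo_tool(
  motion=[
    {"dr":[0.03,-0.03,0.03],"delta_pos":[0.08,0,0.3],"hand":1},
    {"dr":[0,0,0],"delta_pos":[0,0,0.6],"hand":1},
    {"dr":[0,0,0],"delta_pos":[0,0,0.6],"hand":1},
    {"dr":[0,0,0],"delta_pos":[0,0,0.45],"hand":1},
    {"dr":[0,0,0],"delta_pos":[0,0,0],"hand":1},
  ],
)

```text
time_s: 19.98
eef_pos: [464.2, -162.6, 11.7]
ee_rot: [0.004, 0.731, 0.682, 0.0]
force: [-0.3, -0.2, 1.2]
grip_width: 0.998
```

```bash
python3 - <<'E'
from h import *
plan([459.4,-163.4,2],-4.2)
E
```

```text
pos [ 464.2 -162.6   11.7] jaw -3.93 delta [-0.022 -0.095  0.193] dr [0.038 0.028 0.027] F [-0.3 -0.2  1.2]
```

Request:
servo_tool(
  motion=[
    {"dr":[0.03,0.03,0.03],"delta_pos":[-0.02,-0.09,0.12],"hand":1},
    {"dr":[0,0,0],"delta_pos":[0,0,0.07],"hand":1},
    {"dr":[0,0,0],"delta_pos":[0,0,0],"hand":0},
    {"dr":[0,0,0],"delta_pos":[0,0,0],"hand":0},
    {"dr":[0,0,0],"delta_pos":[0,0,0],"hand":0},
    {"dr":[0,0,0],"delta_pos":[0,0,0],"hand":0},
    {"dr":[0,0,0],"delta_pos":[0,0,0],"hand":0},
  ],
  squeeze=60,
)

```text
time_s: 20.85
eef_pos: [460.9, -163.6, 3.8]
ee_rot: [0.002, 0.733, 0.681, 0.001]
force: [0.1, 0.4, -1.1]
grip_width: 0.688
```

Request:
servo_tool(
  motion=[
    {"dr":[0,0,0],"delta_pos":[0,0,-0.3],"hand":0},
    {"dr":[0,0,0],"delta_pos":[0,0,-0.6],"hand":0},
    {"dr":[0,0,0],"delta_pos":[0,0,-0.6],"hand":0},
    {"dr":[0,0,0],"delta_pos":[0,0,0],"hand":0},
  ],
)

```text
time_s: 21.35
eef_pos: [460.4, -163.3, 82.8]
ee_rot: [0.002, 0.733, 0.681, 0.001]
force: [0.0, 0.3, -4.6]
grip_width: 0.69
```

```bash
python3 - <<'E'
from h import *
plan([591.4,-279.6,70],4.67)
E
```

```text
pos [ 460.4 -163.3   82.8] jaw -4.21 delta [-2.127  2.783  0.271] dr [ 0.025  0.01  -0.888] F [ 0.   0.3 -4.6]
```

Request:
servo_tool(
  motion=[
    {"dr":[0,0,-0.45],"delta_pos":[-0.1,0.2,0],"hand":0},
    {"dr":[0,0,-0.44],"delta_pos":[-0.3,0.4,0],"hand":0},
    {"dr":[0,0,0],"delta_pos":[-0.35,0.44,0],"hand":0},
    {"dr":[0,0,0],"delta_pos":[-0.35,0.44,0],"hand":0},
    {"dr":[0,0,0],"delta_pos":[-0.35,0.44,0],"hand":0},
    {"dr":[0,0,0],"delta_pos":[-0.35,0.4,0],"hand":0},
    {"dr":[0,0,0],"delta_pos":[-0.3,0.2,0],"hand":0},
    {"dr":[0,0,0],"delta_pos":[0,0,0],"hand":0},
    {"dr":[0,0,0],"delta_pos":[0,0,0],"hand":0},
  ],
)

```text
time_s: 22.48
eef_pos: [591.9, -259.5, 71.1]
ee_rot: [-0.006, 0.676, 0.737, -0.0]
force: [-0.2, 0.6, -4.2]
grip_width: 0.69
```

```bash
python3 - <<'E'
from h import *
plan([591.4,-279.6,12],4.67)
E
```

```text
pos [ 591.9 -259.5   71.1] jaw 4.99 delta [-0.41  -0.035  1.179] dr [-0.053 -0.051  0.031] F [-0.2  0.6 -4.2]
```

Request:
servo_tool(
  motion=[
    {"dr":[-0.05,-0.05,0.03],"delta_pos":[-0.41,-0.03,0],"hand":0},
    {"dr":[0,0,0],"delta_pos":[0,0,0.4],"hand":0},
    {"dr":[0,0,0],"delta_pos":[0,0,0.4],"hand":0},
    {"dr":[0,0,0],"delta_pos":[0,0,0.1],"hand":0},
    {"dr":[0,0,0],"delta_pos":[0,0,0],"hand":0},
  ],
)

```text
time_s: 23.1
eef_pos: [591.1, -283.7, 25.7]
ee_rot: [0.001, 0.678, 0.735, -0.0]
force: [0.8, -0.6, -3.8]
grip_width: 0.691
```

```bash
python3 - <<'E'
from h import *
plan([591.4,-279.6,12],4.67)
E
```

```text
pos [ 591.1 -283.7   25.7] jaw 4.59 delta [0.081 0.012 0.274] dr [ 0.008  0.015 -0.008] F [ 0.8 -0.6 -3.8]
```

Request:
servo_tool(
  motion=[
    {"dr":[0,0,0],"delta_pos":[0.08,0,0.12],"hand":0},
    {"dr":[0,0,0],"delta_pos":[0,0,0.12],"hand":0},
    {"dr":[0,0,0],"delta_pos":[0,0,0.04],"hand":0},
    {"dr":[0,0,0],"delta_pos":[0,0,0],"hand":0},
  ],
)

```text
time_s: 23.6
eef_pos: [591.4, -279.9, 12.4]
ee_rot: [0.003, 0.678, 0.735, -0.0]
force: [0.2, 0.2, -3.3]
grip_width: 0.689
```

Request:
servo_tool(
  motion=[
    {"dr":[0,0,0],"delta_pos":[0,0,0.02],"hand":0},
    {"dr":[0,0,0],"delta_pos":[0,0,0],"hand":0.84},
    {"dr":[0,0,0],"delta_pos":[0,0,0],"hand":0.84},
    {"dr":[0,0,0],"delta_pos":[0,0,0],"hand":0.84},
    {"dr":[0,0,0],"delta_pos":[0,0,-0.3],"hand":0.84},
    {"dr":[0,0,0],"delta_pos":[0,0,-0.6],"hand":0.84},
    {"dr":[0,0,0],"delta_pos":[0,0,-0.6],"hand":0.84},
    {"dr":[0,0,0],"delta_pos":[0,-0.6,-0.2],"hand":0.6},
    {"dr":[0,0,-1],"delta_pos":[0,0,0],"hand":0.6},
    {"dr":[0,0,-1],"delta_pos":[0,0,0],"hand":0.6},
    {"dr":[0,0,-1],"delta_pos":[0,0,0],"hand":0.6},
    {"dr":[0,0,-1],"delta_pos":[0,0,0],"hand":0.6},
    {"dr":[0,0,-1],"delta_pos":[0,0,0],"hand":0.6},
    {"dr":[0,0,-1],"delta_pos":[0,0,0],"hand":0.6},
    {"dr":[0,0,-1],"delta_pos":[0,0,0],"hand":0.6},
    {"dr":[0,0,-1],"delta_pos":[0,0,0],"hand":0.6},
    {"dr":[0,0,-0.9],"delta_pos":[0,0,0],"hand":0.6},
    {"dr":[0,0,0],"delta_pos":[0,0,0],"hand":0.6},
  ],
)

```text
time_s: 25.85
eef_pos: [563.7, -284.6, 118.6]
ee_rot: [0.01, -0.056, 0.998, -0.01]
force: [0.0, 0.7, 0.9]
grip_width: 0.599
```

```bash
python3 - <<'E'
from h import *
look("wrist",["stone_dark","stone_pale"],save="w7")
look("side",["stone_dark","stone_pale"],save="s7")
plan([540,-283,14],94.67)
E
```

```text
wrist stone_dark 0.97 [220 231 418 334] 13681 z 40.5 [ 591.9 -281.3] [118.   60.2] -85.57
wrist stone_pale 0.58 [565 252 637 346] 3542 z 40.2 [579.9 -83.7] [59.6 32.7] 5.25
side stone_dark 0.93 [340 155 377 193] 608 z 38.9 [ 589.  -276.2] [128.2  59.1] -84.7
side stone_pale 0.58 [301 206 344 247] 796 z 39.1 [573.5 -31.9] [116.8  58.1] -84.58
pos [ 563.5 -284.5  117.5] jaw -83.55 delta [0.503 0.122 2.06 ] dr [-0.109  0.108  0.179] F [0.4 0.3 0.8]
```

View pics/w7.png

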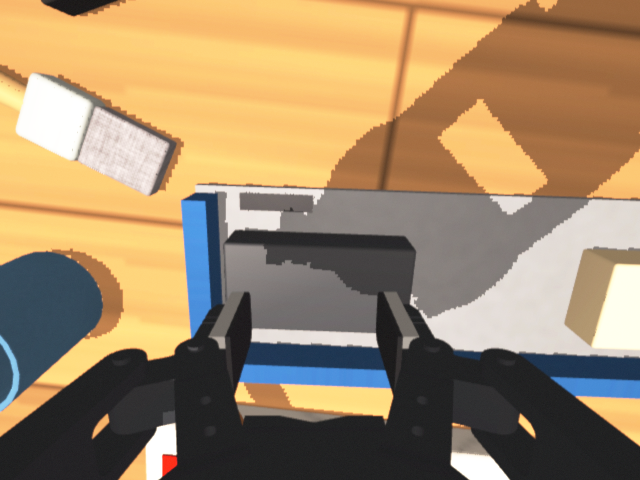

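View pics/s7.png

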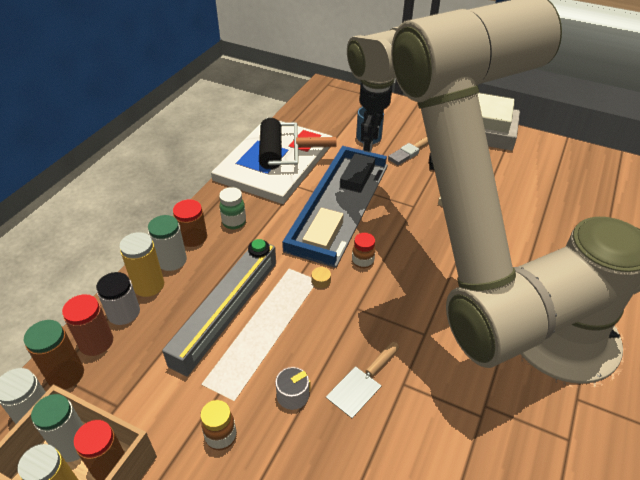

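Request:
servo_tool(
  motion=[
    {"dr":[-0.11,0.11,0.18],"delta_pos":[0.5,0.05,0.3],"hand":0.6},
    {"dr":[0,0,0],"delta_pos":[0.05,0,0.5],"hand":0.6},
    {"dr":[0,0,0],"delta_pos":[0,0,0.5],"hand":0.6},
    {"dr":[0,0,0],"delta_pos":[0,0,0.4],"hand":0.6},
    {"dr":[0,0,0],"delta_pos":[0,0,0],"hand":0.6},
  ],
)

```text
time_s: 26.78
eef_pos: [535.6, -285.5, 30.2]
ee_rot: [-0.0, -0.038, 0.999, 0.0]
force: [0.1, -0.2, 0.9]
grip_width: 0.603
```

```bash
python3 - <<'E'
from h import *
plan([540,-283,14],94.67)
E
```

```text
pos [ 535.6 -285.5   30.2] jaw -85.69 delta [-0.092  0.043  0.324] dr [ 0.001 -0.001 -0.036] F [ 0.1 -0.2  0.9]
```

Request:
servo_tool(
  motion=[
    {"dr":[0,0,-0.04],"delta_pos":[0,0.05,0.2],"hand":0.6},
    {"dr":[0,0,0],"delta_pos":[0,0,0.12],"hand":0.6},
    {"dr":[0,0,0],"delta_pos":[0,0,0],"hand":0.6},
    {"dr":[0,0,0],"delta_pos":[-0.15,0,0],"hand":0.6},
    {"dr":[0,0,0],"delta_pos":[-0.15,0,0],"hand":0.6},
    {"dr":[0,0,0],"delta_pos":[-0.15,0,0],"hand":0.6},
    {"dr":[0,0,0],"delta_pos":[-0.13,0,0],"hand":0.6},
    {"dr":[0,0,0],"delta_pos":[-0.13,0,0],"hand":0.6},
  ],
)

```text
time_s: 27.78
eef_pos: [573.8, -280.5, 15.8]
ee_rot: [0.001, -0.041, 0.999, -0.001]
force: [-2.2, 0.6, 0.9]
grip_width: 0.603
```

```bash
python3 - <<'E'
from h import *
plan([582.5,-283,14],94.67)
E
```

```text
pos [ 573.8 -280.5   15.8] jaw -85.29 delta [-0.17  -0.065  0.037] dr [-0.013  0.007  0.004] F [-2.2  0.6  0.9]
```

Request:
servo_tool(
  motion=[
    {"dr":[0,0,0],"delta_pos":[-0.08,0,0],"hand":0.6},
    {"dr":[0,0,0],"delta_pos":[-0.07,0,0],"hand":0.6},
    {"dr":[0,0,0],"delta_pos":[-0.04,0,0],"hand":0.6},
  ],
)

```text
time_s: 28.15
eef_pos: [580.7, -279.7, 15.9]
ee_rot: [-0.004, -0.041, 0.999, -0.0]
force: [-20.7, 0.1, 11.9]
grip_width: 0.602
```

Request:
servo_tool(
  motion=[
    {"dr":[0,0,0],"delta_pos":[-0.05,0,0],"hand":0.6},
  ],
)

```text
time_s: 28.28
eef_pos: [580.6, -279.7, 15.9]
ee_rot: [-0.007, -0.041, 0.999, 0.001]
force: [-19.7, -0.6, 10.1]
grip_width: 0.598
```

Request:
servo_tool(
  motion=[
    {"dr":[0,0,0],"delta_pos":[-0.05,0,0],"hand":0.6},
  ],
)

```text
time_s: 28.4
eef_pos: [580.5, -279.7, 15.9]
ee_rot: [-0.011, -0.041, 0.999, 0.002]
force: [-19.3, 0.7, 10.3]
grip_width: 0.604
```

Request:
servo_tool(
  motion=[
    {"dr":[0,0,0],"delta_pos":[0.3,0,0],"hand":0.6},
    {"dr":[0,0,0],"delta_pos":[0,0,-0.5],"hand":0.4},
    {"dr":[0,0,0],"delta_pos":[0,0,-0.7],"hand":0},
    {"dr":[0,0,0],"delta_pos":[0,0,0],"hand":0},
    {"dr":[0,0,0],"delta_pos":[0,0,0],"hand":0},
  ],
)

```text
time_s: 29.02
eef_pos: [567.2, -281.1, 77.5]
ee_rot: [-0.01, -0.04, 0.999, 0.002]
force: [0.6, -0.0, -0.7]
grip_width: 0.002
```

```bash
python3 - <<'E'
from h import *
plan([616,-190,70],94.67)
E
```

```text
pos [ 567.2 -281.1   77.5] jaw -85.39 delta [-1.121  1.738  0.134] dr [ 0.024 -0.113 -0.006] F [ 0.6 -0.  -0.7]
```

Request:
servo_tool(
  motion=[
    {"dr":[0.02,-0.11,0],"delta_pos":[-0.3,0.6,0],"hand":0},
    {"dr":[0,0,0],"delta_pos":[-0.4,0.6,0],"hand":0},
    {"dr":[0,0,0],"delta_pos":[-0.4,0.54,0],"hand":0},
    {"dr":[0,0,0],"delta_pos":[0,0,0.2],"hand":0},
    {"dr":[0,0,0],"delta_pos":[0,0,0],"hand":0},
  ],
)

```text
time_s: 29.65
eef_pos: [614.8, -187.2, 61.7]
ee_rot: [-0.003, -0.04, 0.999, 0.002]
force: [0.0, -0.3, -0.8]
grip_width: 0.002
```

```bash
python3 - <<'E'
from h import *
plan([616,-190,14],94.67)
look("wrist",["stone_dark","stone_pale"],save="w8")
E
```

```text
pos [ 614.8 -187.2   61.7] jaw -85.47 delta [-0.024 -0.062  0.954] dr [ 0.026 -0.029 -0.014] F [ 0.  -0.3 -0.8]
wrist stone_dark 0.8 [  0 215 260 344] 29028 z 40.5 [ 622.  -278.4] [120.6  59.5] -85.25
wrist stone_dark 0.45 [  0  90 639 366] 11065 z 36.4 [ 651.9 -181.2] [330.8  20.1] -86.17
wrist stone_pale 0.79 [480 162 638 293] 16301 z 40.3 [579.2 -67.1] [65.5 59.4] -85.83
```

View pics/w8.png

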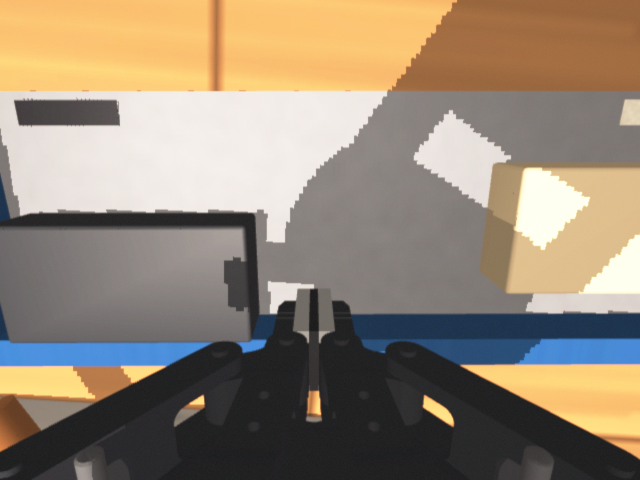

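Request:
servo_tool(
  motion=[
    {"dr":[0.03,-0.03,0],"delta_pos":[-0.02,0,0.5],"hand":0},
    {"dr":[0,0,0],"delta_pos":[0,0,0.35],"hand":0},
    {"dr":[0,0,0],"delta_pos":[0,0,0.08],"hand":0},
    {"dr":[0,0,0],"delta_pos":[0,-0.15,0],"hand":0},
    {"dr":[0,0,0],"delta_pos":[0,-0.1,0],"hand":0},
    {"dr":[0,0,0],"delta_pos":[0,-0.1,0],"hand":0},
    {"dr":[0,0,0],"delta_pos":[0,-0.1,0],"hand":0},
  ],
)

```text
time_s: 30.68
eef_pos: [618.9, -214.4, 18.6]
ee_rot: [0.003, -0.038, 0.999, -0.002]
force: [-0.7, 2.0, -0.5]
grip_width: 0.001
```

Request:
servo_tool(
  motion=[
    {"dr":[0,0,0],"delta_pos":[0,-0.06,0],"hand":0},
  ],
)

```text
time_s: 30.8
eef_pos: [618.8, -215.2, 18.5]
ee_rot: [0.002, -0.038, 0.999, 0.001]
force: [-3.1, 21.5, 6.3]
grip_width: -0.0
```

Request:
servo_tool(
  motion=[
    {"dr":[0,0,0],"delta_pos":[0,-0.06,0],"hand":0},
  ],
)

```text
time_s: 30.92
eef_pos: [618.7, -215.1, 18.6]
ee_rot: [0.002, -0.038, 0.999, 0.003]
force: [-3.2, 17.8, 6.7]
grip_width: 0.004
```

Request:
servo_tool(
  motion=[
    {"dr":[0,0,0],"delta_pos":[0,0.2,0],"hand":0},
    {"dr":[0,0,0],"delta_pos":[0,0,-0.6],"hand":0},
    {"dr":[0,0,0],"delta_pos":[0,0,-0.8],"hand":0.6},
    {"dr":[0,0,0],"delta_pos":[0.4,0.7,0],"hand":0.6},
    {"dr":[0,0,0],"delta_pos":[0.5,0.8,0],"hand":0.6},
    {"dr":[0,0,0],"delta_pos":[0.5,0.8,0],"hand":0.6},
    {"dr":[0,0,0],"delta_pos":[0.2,0.6,0],"hand":0.6},
    {"dr":[0,0,0],"delta_pos":[0,0,0],"hand":0.6},
    {"dr":[0,0,0],"delta_pos":[0,0,0],"hand":0.6},
  ],
)

```text
time_s: 32.05
eef_pos: [525.8, -64.8, 93.4]
ee_rot: [0.005, -0.038, 0.999, 0.0]
force: [-1.0, -1.0, 0.7]
grip_width: 0.601
```

```bash
python3 - <<'E'
from h import *
plan([526,-43,14],94.67)
look("wrist",["stone_pale"])
look("side",["stone_dark"])
E
```

```text
pos [525.8 -64.8  93.4] jaw -85.65 delta [-0.02   0.435  1.588] dr [-0.002  0.059 -0.032] F [-1.  -1.   0.7]
wrist stone_pale 0.9 [249 281 457 392] 12655 z 40.5 [577.  -38.7] [118.7  60.8] -85.37
side stone_dark 0.66 [308 264 331 287] 210 z 24.3 [515.8  93.6] [42.6 38.1] -88.3
```

Request:
servo_tool(
  motion=[
    {"dr":[0,0.06,-0.03],"delta_pos":[0,0.43,0.3],"hand":0.6},
    {"dr":[0,0,0],"delta_pos":[0,0,0.6],"hand":0.6},
    {"dr":[0,0,0],"delta_pos":[0,0,0.5],"hand":0.6},
    {"dr":[0,0,0],"delta_pos":[0,0,0.1],"hand":0.6},
    {"dr":[0,0,0],"delta_pos":[0,0,0],"hand":0.6},
  ],
)

```text
time_s: 32.88
eef_pos: [525.8, -45.6, 16.5]
ee_rot: [0.0, -0.039, 0.999, -0.0]
force: [-0.3, -0.3, -0.2]
grip_width: 0.602
```

```bash
python3 - <<'E'
from h import *
plan([561.5,-43,14],94.67)
E
```

```text
pos [525.8 -45.6  16.5] jaw -85.57 delta [-0.715 -0.004  0.051] dr [-0.005  0.006 -0.024] F [-0.3 -0.3 -0.2]
```

Request:
servo_tool(
  motion=[
    {"dr":[0,0,-0.02],"delta_pos":[-0.12,0,0.03],"hand":0.6},
    {"dr":[0,0,0],"delta_pos":[-0.12,0,0],"hand":0.6},
    {"dr":[0,0,0],"delta_pos":[-0.12,0,0],"hand":0.6},
    {"dr":[0,0,0],"delta_pos":[-0.12,0,0],"hand":0.6},
    {"dr":[0,0,0],"delta_pos":[-0.1,0,0],"hand":0.6},
    {"dr":[0,0,0],"delta_pos":[-0.08,0,0],"hand":0.6},
    {"dr":[0,0,0],"delta_pos":[-0.05,0,0],"hand":0.6},
  ],
)

```text
time_s: 33.75
eef_pos: [561.8, -42.8, 16.4]
ee_rot: [-0.002, -0.041, 0.999, -0.0]
force: [-19.6, -3.4, 12.0]
grip_width: 0.6
```

Request:
servo_tool(
  motion=[
    {"dr":[0,0,0],"delta_pos":[-0.05,0,0],"hand":0.6},
  ],
)

```text
time_s: 33.88
eef_pos: [561.7, -42.8, 16.4]
ee_rot: [-0.006, -0.041, 0.999, -0.0]
force: [-24.2, -4.5, 16.6]
grip_width: 0.599
```

Request:
servo_tool(
  motion=[
    {"dr":[0,0,0],"delta_pos":[-0.05,0,0],"hand":0.6},
  ],
)

```text
time_s: 34.0
eef_pos: [561.6, -42.8, 16.5]
ee_rot: [-0.01, -0.041, 0.999, 0.0]
force: [-20.1, -2.9, 11.7]
grip_width: 0.601
```

Request:
servo_tool(
  motion=[
    {"dr":[0,0,0],"delta_pos":[0.3,0,0],"hand":0.6},
    {"dr":[0,0,0],"delta_pos":[0,0,-0.5],"hand":0.4},
    {"dr":[0,0,0],"delta_pos":[0,0,-0.7],"hand":0},
    {"dr":[0,-0.1,0],"delta_pos":[-0.5,-0.8,0],"hand":0},
    {"dr":[0,0,0],"delta_pos":[-0.5,-0.9,0],"hand":0},
    {"dr":[0,0,0],"delta_pos":[0,0,0],"hand":0},
    {"dr":[0,0,0],"delta_pos":[0,0,0],"hand":0},
  ],
)

```text
time_s: 34.88
eef_pos: [610.1, -127.1, 81.5]
ee_rot: [0.006, -0.041, 0.999, -0.001]
force: [-0.8, 0.1, 0.2]
grip_width: 0.002
```

```bash
python3 - <<'E'
from h import *
plan([611,-130,17],94.67)
E
```

```text
pos [ 610.1 -127.1   81.5] jaw -85.31 delta [ 1.00e-03 -5.50e-02  1.29e+00] dr [-0.018  0.065  0.003] F [-0.8  0.1  0.2]
```

Request:
servo_tool(
  motion=[
    {"dr":[-0.02,0.06,0],"delta_pos":[0,0,0.5],"hand":0},
    {"dr":[0,0,0],"delta_pos":[0,0,0.5],"hand":0},
    {"dr":[0,0,0],"delta_pos":[0,0,0.25],"hand":0},
    {"dr":[0,0,0],"delta_pos":[0,0,0],"hand":0},
    {"dr":[0,0,0],"delta_pos":[0,0.12,0],"hand":0},
    {"dr":[0,0,0],"delta_pos":[0,0.12,0],"hand":0},
    {"dr":[0,0,0],"delta_pos":[0,0.1,0],"hand":0},
  ],
)

```text
time_s: 35.75
eef_pos: [608.2, -106.4, 15.6]
ee_rot: [-0.0, -0.042, 0.999, 0.0]
force: [-0.3, -3.3, -2.1]
grip_width: 0.003
```

Request:
servo_tool(
  motion=[
    {"dr":[0,0,0],"delta_pos":[0,0.08,0],"hand":0},
  ],
)

```text
time_s: 35.88
eef_pos: [608.0, -102.5, 15.8]
ee_rot: [0.0, -0.043, 0.999, -0.0]
force: [-1.2, -17.4, -1.8]
grip_width: -0.003
```

Request:
servo_tool(
  motion=[
    {"dr":[0,0,0],"delta_pos":[0,0.07,0],"hand":0},
  ],
)

```text
time_s: 36.0
eef_pos: [608.0, -102.5, 16.4]
ee_rot: [0.001, -0.043, 0.999, -0.004]
force: [-1.7, -30.2, -2.6]
grip_width: 0.001
```

Request:
servo_tool(
  motion=[
    {"dr":[0,0,0],"delta_pos":[0,-0.3,0],"hand":0},
    {"dr":[0,0,0],"delta_pos":[0,0,-0.8],"hand":0},
    {"dr":[0,0,0],"delta_pos":[0,0,-1],"hand":0},
    {"dr":[0,0,1],"delta_pos":[0,0,-1],"hand":0},
    {"dr":[0,0,1],"delta_pos":[0,0,-1],"hand":0},
    {"dr":[0,0,1],"delta_pos":[0,0,-0.8],"hand":0},
    {"dr":[0,0,1],"delta_pos":[0,0,0],"hand":0},
    {"dr":[0,0,1],"delta_pos":[0,0,0],"hand":0},
    {"dr":[0,0,1],"delta_pos":[0,0,0],"hand":0},
    {"dr":[0,0,1],"delta_pos":[0,0,0],"hand":0},
    {"dr":[0,0,1],"delta_pos":[0,0,0],"hand":0},
    {"dr":[0,0,0.5],"delta_pos":[0,0,0],"hand":0},
    {"dr":[0,0,0],"delta_pos":[0,0,0],"hand":0},
  ],
)

```text
time_s: 37.62
eef_pos: [608.9, -115.9, 257.4]
ee_rot: [0.003, 0.662, 0.75, 0.001]
force: [0.9, -1.0, 0.1]
grip_width: 0.002
```

```bash
python3 - <<'E'
from h import *
plan([480,250,300],0)
look("wrist",["stone_pale","stone_dark","bed"],save="w9")
E
```

```text
pos [ 608.9 -115.9  257.4] jaw 7.1 delta [ 7.578 -1.649 -0.885] dr [0.038 0.015 0.71 ] F [ 0.9 -1.   0.1]
wrist stone_pale 0.75 [  0 296  86 352] 2509 z 22.1 [ 323.7 -293.7] [82.5 40.9] -8.69
wrist stone_pale 0.71 [283  38 352 176] 8588 z 40.4 [602.6 -29.9] [117.6  58.7] -85.82
wrist stone_dark 0.55 [307 395 320 409] 77 z 40.7 [ 639.1 -336. ] [14.4  9. ] -72.33
wrist bed 0.89 [221  16 369 416] 6366 z 36.4 [ 594.3 -160. ] [408.  128.9] -85.12
```

View pics/w9.png

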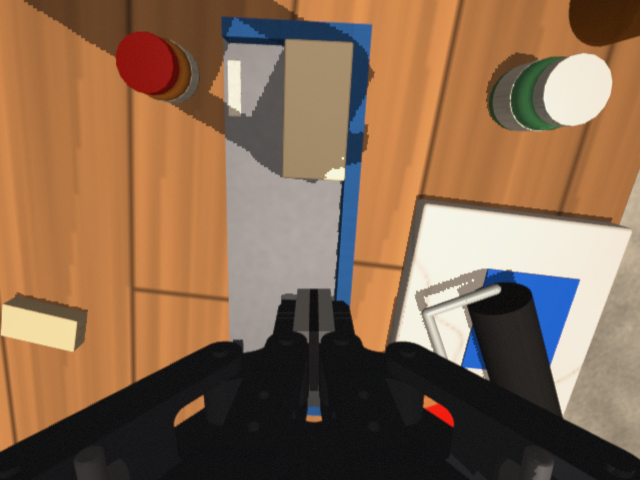

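Request:
servo_tool(
  motion=[
    {"dr":[0,0,0.35],"delta_pos":[0.4,-0.1,-0.1],"hand":1},
    {"dr":[0,0,0.36],"delta_pos":[0.8,-0.15,-0.1],"hand":1},
    {"dr":[0,0,0],"delta_pos":[0.9,-0.25,-0.1],"hand":1},
    {"dr":[0,0,0],"delta_pos":[0.9,-0.25,-0.1],"hand":1},
    {"dr":[0,0,0],"delta_pos":[0.9,-0.3,-0.1],"hand":1},
    {"dr":[0,0,0],"delta_pos":[0.9,-0.3,-0.1],"hand":1},
    {"dr":[0,0,0],"delta_pos":[0.9,-0.3,-0.1],"hand":1},
    {"dr":[0,0,0],"delta_pos":[0.9,-0.3,-0.1],"hand":1},
    {"dr":[0,0,0],"delta_pos":[0.7,-0.2,-0.1],"hand":1},
    {"dr":[0,0,0],"delta_pos":[0,0,0],"hand":1},
    {"dr":[0,0,0],"delta_pos":[0,0,0],"hand":1},
  ],
)

```text
time_s: 39.2
eef_pos: [491.9, 258.2, 302.2]
ee_rot: [0.003, 0.705, 0.709, 0.002]
force: [-0.2, -0.6, 0.1]
grip_width: 1.003
```

```bash
python3 - <<'E'
from h import *
p,P=look("wrist",["tin_red","tin_yellow","tin_blue","reader","puck","jar_amber"],save="w10",thr=.3)
np.savez("w10.npz",p=p,P=P)
plan([445,372,120],0)
print(ctrl.sense()["joints"].round(2))
for c in ["scene","side"]: look(c,["stone_dark","stone_pale"],thr=.5,save=c+"10")
E
```

```text
wrist tin_yellow 0.74 [231  53 296 122] 3112 z 50.9 [445.1 369.8] [59.6 58. ] -38.77
wrist tin_yellow 0.62 [367 376 417 437] 2148 z 40.6 [601.  -13.2] [88.8 59.3] -86.35
wrist reader 0.61 [340  24 531 330] 13915 z 60.6 [666.  276.9] [297.7  51.2] 88.66
wrist puck 0.95 [313 308 348 346] 817 z 25.5 [521.1  91.6] [41.1 41. ] 55.14
pos [492.  258.2 302.3] jaw 0.28 delta [ 2.283 -0.954  3.638] dr [0.041 0.003 0.028] F [ 0.  -0.1  0.5]
[ 0.27  0.34  1.28 -0.    1.52  0.27]
scene stone_dark 0.73 [177 232 227 256] 500 z 41.5 [ 624. -285.] [116.8  57.7] -85.52
scene stone_pale 0.87 [235 186 260 204] 162 z 23.6 [ 324.9 -291.3] [80.1 39.7] -8.47
scene stone_pale 0.69 [268 247 318 268] 528 z 41.3 [603.6 -28.4] [111.8  54.9] -85.48
scene stone_pale 0.59 [334 244 355 263] 117 z 25.8 [525.9  90.1] [38.3 36.2] 48.31
side stone_dark 0.57 [248 238 265 252] 105 z 81.2 [659.1 121.2] [30.3 25.7] -41.19
side stone_pale 0.71 [439 188 476 215] 309 z 20.4 [ 320.2 -286.5] [79.8 43.5] -10.32
side stone_pale 0.59 [289 212 329 247] 352 z 39.3 [610.5   1. ] [91.7 49.6] -59.16
```

View pics/w10.png

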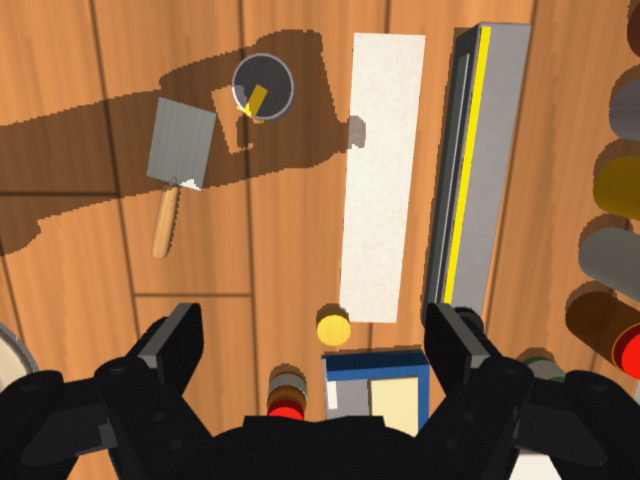

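View pics/scene10.png

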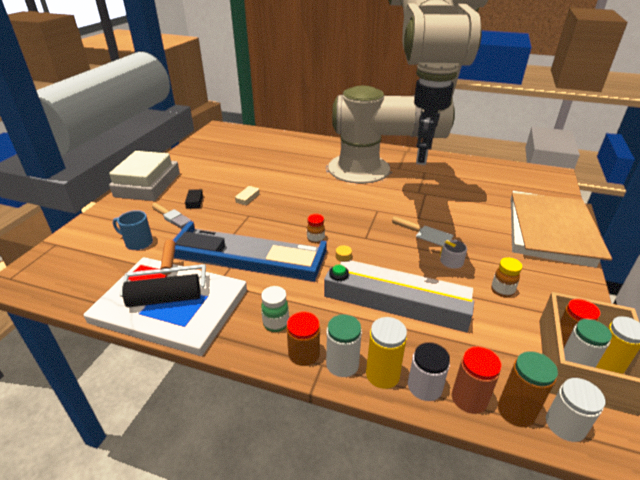

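```bash
python3 - <<'E'
from h import *
f=np.load("w10.npz");p,P=f["p"],f["P"]
hsv=cv2.cvtColor(p,cv2.COLOR_RGB2HSV)
c=np.array([445.1,369.8])
r=np.hypot(P[...,0]-c[0],P[...,1]-c[1])
lid=(r<45)&(P[...,2]>46)
q=P[lid]; cc,rad=cv2.minEnclosingCircle(q[:,:2].astype(np.float32)); print("lid",cc,rad,np.median(q[:,2]))
for R in (28,24,34):
    m=(np.hypot(P[...,0]-cc[0],P[...,1]-cc[1])<R)&(P[...,2]>46)&(hsv[...,1]>120)&(hsv[...,0]>20)&(hsv[...,0]<38)
    s=P[m][:,:2]; print(len(s),"stripe",rect(s),"mean",s.mean(0),"dir",np.degrees(np.arctan2(*(s.mean(0)-cc)[::-1])))
# strip
m=(hsv[...,1]<60)&(hsv[...,2]>130)&(P[...,2]<6)&(P[...,1]>80)&(P[...,0]>500)&(P[...,0]<640)
m=cv2.morphologyEx(m.astype(np.uint8),cv2.MORPH_OPEN,np.ones((5,5)))>0
print("strip",rect(P[m][:,:2]),m.sum())
# reader top
m=(abs(P[...,2]-60.5)<3)&(P[...,0]>600); m=cv2.morphologyEx(m.astype(np.uint8),cv2.MORPH_OPEN,np.ones((5,5)))>0
print("reader",rect(P[m][:,:2]))
y=(hsv[...,1]>150)&(hsv[...,0]>24)&(hsv[...,0]<36)&m
print("yellow",rect(P[y][:,:2]))
# knife blade
n=np.zeros_like(m);n[90:200,140:225]=1
k=n&(P[...,2]>1.5)&(P[...,2]<45)&(hsv[...,1]<90)
print("blade",rect(P[k][:,:2]),cv2.boxPoints(cv2.minAreaRect(P[k][:,:2].astype(np.float32))).round(),P[k][:,2].max(), np.median(P[k][:,2]))
E
python3 -c "
import cv2;a=cv2.imread('pics/w10.png');cv2.imwrite('pics/w10c.png',cv2.resize(a[30:270,100:320],None,fx=2.4,fy=2.4))"
```

```text
lid (444.4971923828125, 370.2175598144531) 30.893003463745117 50.82142418459375
366 stripe (array([437.2, 358. ]), array([27.1, 12.7]), 61.06) mean [437.56288148 357.9552371 ] dir -119.48804392652455
314 stripe (array([438.1, 359.7]), array([23.1, 12.7]), 60.98) mean [438.54485012 359.60626556] dir -119.28998626557281
390 stripe (array([436.7, 357.2]), array([29. , 12.7]), 61.06) mean [437.1240745  357.16855962] dir -119.467888678011
strip (array([571.1, 258.4]), array([340.1,  76.1]), 88.6) 18081
reader (array([666.2, 279. ]), array([294.5,  50.5]), 88.62)
yellow (array([648.5, 282.9]), array([276.8,   9.2]), 88.53)
blade (array([343.6, 312.5]), array([90.6, 65.6]), 74.93) [[300. 277.]
 [363. 260.]
 [387. 348.]
 [324. 365.]] 16.66928627133325 3.353014895502895
```

View pics/w10c.png

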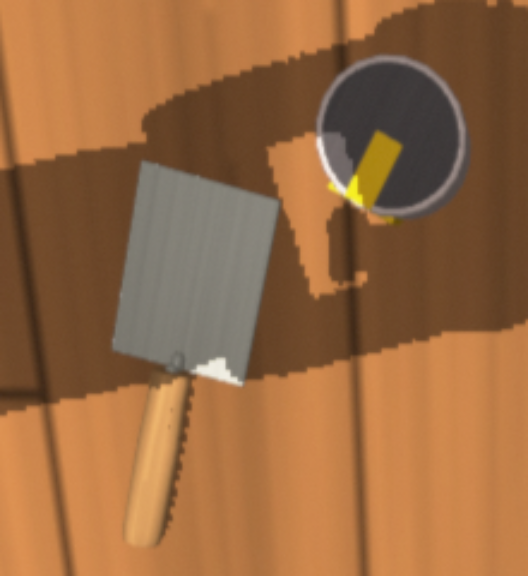

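Request:
servo_tool(
  motion=[
    {"dr":[0,0,1],"delta_pos":[0.3,-0.1,0.2],"hand":1},
    {"dr":[0,0,1],"delta_pos":[0.4,0,0.2],"hand":1},
    {"dr":[0,0,1],"delta_pos":[0.4,0.1,0.4],"hand":1},
    {"dr":[0,0,1],"delta_pos":[0,0,0.4],"hand":1},
    {"dr":[0,0,1],"delta_pos":[0,0,0.4],"hand":1},
    {"dr":[0,0,1],"delta_pos":[0,0,0.4],"hand":1},
    {"dr":[0,0,0],"delta_pos":[0,0,0],"hand":1},
    {"dr":[0,0,0],"delta_pos":[0,0,0],"hand":1},
  ],
)

```text
time_s: 40.85
eef_pos: [503.3, 312.3, 200.7]
ee_rot: [0.001, 0.969, 0.248, 0.005]
force: [-0.6, 0.0, 0.5]
grip_width: 1.004
```

```bash
python3 - <<'E'
from h import *
plan([444.7,370,120],-60)
print(ctrl.sense()["joints"].round(2))
E
```

```text
pos [503.3 312.3 200.7] jaw -61.3 delta [-0.488 -1.582  1.603] dr [ 0.025 -0.048 -0.13 ] F [-0.6  0.   0.5]
[ 0.36  0.48  1.34 -0.    1.32  1.43]
```

Request:
servo_tool(
  motion=[
    {"dr":[0.02,-0.05,-0.13],"delta_pos":[-0.16,-0.53,0.5],"hand":1},
    {"dr":[0,0,0],"delta_pos":[-0.16,-0.53,0.5],"hand":1},
    {"dr":[0,0,0],"delta_pos":[-0.16,-0.53,0.5],"hand":1},
    {"dr":[0,0,0],"delta_pos":[0,0,0],"hand":1},
    {"dr":[0,0,0],"delta_pos":[0,0,0],"hand":1},
  ],
)

```text
time_s: 41.48
eef_pos: [445.2, 371.5, 129.4]
ee_rot: [-0.0, 0.964, 0.265, 0.005]
force: [-0.7, -0.1, 0.6]
grip_width: 1.002
```

```bash
python3 - <<'E'
from h import *
p,P=look("wrist",["tin_yellow"],save="w11")
hsv=cv2.cvtColor(p,cv2.COLOR_RGB2HSV)
c=np.array([444.7,370]); r=np.hypot(P[...,0]-c[0],P[...,1]-c[1])
lid=(r<45)&(P[...,2]>46); q=P[lid]; cc,rad=cv2.minEnclosingCircle(q[:,:2].astype(np.float32)); print("lid",cc,rad,np.median(q[:,2]))
m=(np.hypot(P[...,0]-cc[0],P[...,1]-cc[1])<26)&(P[...,2]>46)&(hsv[...,1]>120)&(hsv[...,0]>20)&(hsv[...,0]<38)
s=P[m][:,:2]; print(len(s),rect(s),np.degrees(np.arctan2(*(s.mean(0)-cc)[::-1])))
plan([444.7,370,18],-60)
E
```

```text
wrist tin_yellow 0.81 [262 194 362 301] 7030 z 51.0 [445.6 370.6] [59.8 59.7] 69.43
lid (445.7167053222656, 370.6115417480469) 44.820980072021484 210.10955155404912
731 (array([438.1, 359.3]), array([24.7, 13. ]), 60.83) -123.01948198031315
pos [445.2 371.3 129.1] jaw -59.36 delta [-0.043  0.014  2.223] dr [ 0.011 -0.054  0.064] F [0.1 0.5 0. ]
```

View pics/w11.png

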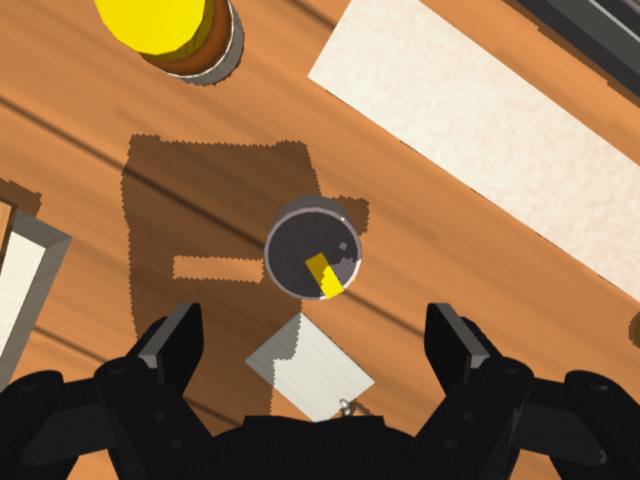

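Request:
servo_tool(
  motion=[
    {"dr":[0.01,-0.05,0.06],"delta_pos":[-0.02,0.02,0.5],"hand":1},
    {"dr":[0,0,0],"delta_pos":[0,0,0.7],"hand":1},
    {"dr":[0,0,0],"delta_pos":[0,0,0.7],"hand":1},
    {"dr":[0,0,0],"delta_pos":[0,0,0.25],"hand":1},
    {"dr":[0,0,0],"delta_pos":[0,0,0],"hand":1},
  ],
)

```text
time_s: 42.2
eef_pos: [451.0, 369.3, 24.0]
ee_rot: [-0.001, 0.966, 0.258, 0.005]
force: [0.5, 0.4, 0.4]
grip_width: 1.0
```

```bash
python3 - <<'E'
from h import *
plan([445.3,370.4,10],-60)
E
```

```text
pos [451.  369.3  24. ] jaw -60.09 delta [-0.09  -0.077  0.28 ] dr [ 0.005 -0.061 -0.009] F [0.5 0.4 0.4]
```

Request:
servo_tool(
  motion=[
    {"dr":[0,-0.06,0],"delta_pos":[-0.09,-0.08,0.15],"hand":1},
    {"dr":[0,0,0],"delta_pos":[0,0,0.12],"hand":1},
    {"dr":[0,0,0],"delta_pos":[0,0,0],"hand":1},
  ],
)

```text
time_s: 42.58
eef_pos: [446.2, 371.3, 12.4]
ee_rot: [-0.0, 0.966, 0.258, 0.002]
force: [-0.1, -0.4, 0.2]
grip_width: 1.001
```

```bash
python3 - <<'E'
from h import *
plan([445.3,370.4,10],-60)
E
```

```text
pos [446.2 371.3  12.4] jaw -60.09 delta [-0.025  0.006  0.049] dr [ 0.006 -0.023 -0.009] F [-0.1 -0.4  0.2]
```

Request:
servo_tool(
  motion=[
    {"dr":[0,-0.02,0],"delta_pos":[-0.02,0,0.04],"hand":1},
    {"dr":[0,0,0],"delta_pos":[0,0,0],"hand":0},
    {"dr":[0,0,0],"delta_pos":[0,0,0],"hand":0},
    {"dr":[0,0,0],"delta_pos":[0,0,0],"hand":0},
    {"dr":[0,0,0],"delta_pos":[0,0,0],"hand":0},
    {"dr":[0,0,0],"delta_pos":[0,0,0],"hand":0},
  ],
  squeeze=45,
)

```text
time_s: 43.32
eef_pos: [445.8, 371.1, 11.3]
ee_rot: [0.0, 0.966, 0.258, 0.001]
force: [-0.1, -0.1, 0.5]
grip_width: 0.717
```

Request:
servo_tool(
  motion=[
    {"dr":[0,0,0],"delta_pos":[0,0,-0.3],"hand":0},
    {"dr":[0,0,0],"delta_pos":[0,0,-0.6],"hand":0},
    {"dr":[0,0,0],"delta_pos":[0,0,-0.6],"hand":0},
    {"dr":[0,0,0],"delta_pos":[0,0,-0.2],"hand":0},
    {"dr":[0,0,0],"delta_pos":[0,0,0],"hand":0},
  ],
)

```text
time_s: 43.95
eef_pos: [444.6, 370.5, 99.4]
ee_rot: [0.001, 0.966, 0.258, -0.0]
force: [-0.2, 0.2, -3.8]
grip_width: 0.717
```

```bash
python3 - <<'E'
from h import *
plan([571.4,270,95],-60)
p,P=look("wrist",[],save="w12")
E
```

```text
pos [444.6 370.5  99.4] jaw -60.08 delta [1.195 3.006 0.09 ] dr [ 0.006  0.007 -0.008] F [-0.2  0.2 -3.8]
```

View pics/w12.png

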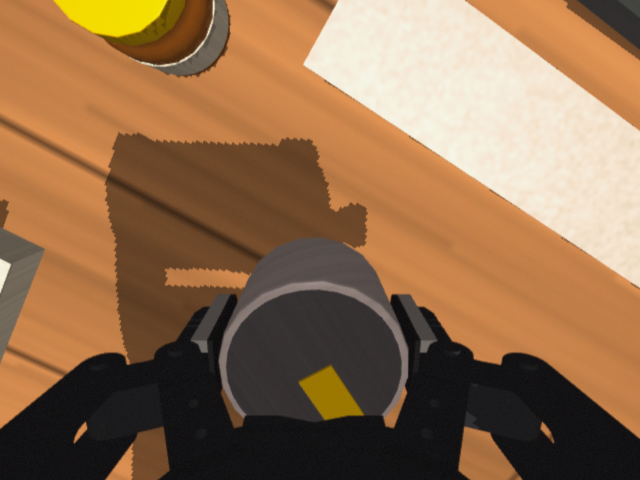

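Request:
servo_tool(
  motion=[
    {"dr":[0,0,0],"delta_pos":[0.15,0.4,0],"hand":0},
    {"dr":[0,0,0],"delta_pos":[0.25,0.6,0],"hand":0},
    {"dr":[0,0,0],"delta_pos":[0.25,0.6,0],"hand":0},
    {"dr":[0,0,0],"delta_pos":[0.25,0.6,0],"hand":0},
    {"dr":[0,0,0],"delta_pos":[0.2,0.5,0],"hand":0},
    {"dr":[0,0,0],"delta_pos":[0.1,0.3,0],"hand":0},
    {"dr":[0,0,-1],"delta_pos":[0,0,0],"hand":0},
    {"dr":[0,0,-1],"delta_pos":[0,0,0],"hand":0},
    {"dr":[0,0,-1],"delta_pos":[0,0,0],"hand":0},
    {"dr":[0,0,-1],"delta_pos":[0,0,0],"hand":0},
    {"dr":[0,0,-1],"delta_pos":[0,0,0],"hand":0},
    {"dr":[0,0,-1],"delta_pos":[0,0,0],"hand":0},
    {"dr":[0,0,-1],"delta_pos":[0,0,0],"hand":0},
    {"dr":[0,0,-1],"delta_pos":[0,0,0],"hand":0},
    {"dr":[0,0,-1],"delta_pos":[0,0,0],"hand":0},
    {"dr":[0,0,-1],"delta_pos":[0,0,0],"hand":0},
    {"dr":[0,0,-1],"delta_pos":[0,0,0],"hand":0},
    {"dr":[0,0,-0.6],"delta_pos":[0,0,0],"hand":0},
    {"dr":[0,0,0],"delta_pos":[0,0,0],"hand":0},
  ],
)

```text
time_s: 46.38
eef_pos: [575.4, 255.4, 82.1]
ee_rot: [-0.012, 0.262, 0.965, -0.008]
force: [-0.2, 0.0, -2.7]
grip_width: 0.711
```

```bash
python3 - <<'E'
from h import *
plan([571.4,270,12],58)
E
```

```text
pos [575.4 255.4  82.1] jaw 59.62 delta [0.192 0.242 1.4  ] dr [-0.13  -0.1    0.161] F [-0.2  0.  -2.7]
```

Request:
servo_tool(
  motion=[
    {"dr":[-0.13,-0.1,0.16],"delta_pos":[0.19,0.24,0],"hand":0},
    {"dr":[0,0,0],"delta_pos":[0,0,0.4],"hand":0},
    {"dr":[0,0,0],"delta_pos":[0,0,0.5],"hand":0},
    {"dr":[0,0,0],"delta_pos":[0,0,0.2],"hand":0},
    {"dr":[0,0,0],"delta_pos":[0,0,0],"hand":0},
  ],
)

```text
time_s: 47.0
eef_pos: [573.5, 270.2, 24.8]
ee_rot: [-0.0, 0.281, 0.96, -0.0]
force: [-0.1, -0.1, -3.4]
grip_width: 0.717
```

```bash
python3 - <<'E'
from h import *
plan([571.4,270,11.5],58)
E
```

```text
pos [573.5 270.2  24.8] jaw 57.32 delta [ 0.032 -0.026  0.266] dr [-0.001 -0.002 -0.068] F [-0.1 -0.1 -3.4]
```

Request:
servo_tool(
  motion=[
    {"dr":[0,0,-0.07],"delta_pos":[0.03,-0.03,0.14],"hand":0},
    {"dr":[0,0,0],"delta_pos":[0,0,0.1],"hand":0},
    {"dr":[0,0,0],"delta_pos":[0,0,0.02],"hand":0},
    {"dr":[0,0,0],"delta_pos":[0,0,0],"hand":0},
  ],
)

```text
time_s: 47.5
eef_pos: [572.3, 269.9, 12.9]
ee_rot: [0.001, 0.276, 0.961, 0.001]
force: [0.1, -0.1, -3.2]
grip_width: 0.716
```

```bash
python3 - <<'E'
from h import *
plan([571.4,270,11.5],58)
E
```

```text
pos [572.3 269.9  12.9] jaw 58.01 delta [ 0.017 -0.008  0.028] dr [0.012 0.011 0.001] F [ 0.1 -0.1 -3.2]
```

Request:
servo_tool(
  motion=[
    {"dr":[0,0,0],"delta_pos":[0.01,0,0.03],"hand":0},
    {"dr":[0,0,0],"delta_pos":[0,0,0.01],"hand":0},
    {"dr":[0,0,0],"delta_pos":[0,0,0],"hand":0.9},
    {"dr":[0,0,0],"delta_pos":[0,0,0],"hand":0.9},
    {"dr":[0,0,0],"delta_pos":[0,0,0],"hand":0.9},
    {"dr":[0,0,0],"delta_pos":[0,0,-0.3],"hand":0.9},
    {"dr":[0,0,0],"delta_pos":[0,0,-0.6],"hand":0.9},
    {"dr":[0,0,0],"delta_pos":[0,0,-1],"hand":0.9},
    {"dr":[0,0,0],"delta_pos":[0,0,-1],"hand":0.9},
    {"dr":[0,0,0],"delta_pos":[0,0,-1],"hand":0.9},
    {"dr":[0,0,0],"delta_pos":[0,0,0],"hand":0.9},
  ],
)

```text
time_s: 48.88
eef_pos: [571.9, 270.2, 220.1]
ee_rot: [0.005, 0.276, 0.961, 0.003]
force: [-0.8, 0.4, -0.3]
grip_width: 0.901
```

```bash
python3 - <<'E'
from h import *
p,P=look("wrist",["tin_yellow","read_button","tin_red","tin_blue"],save="w13",thr=.3)
hsv=cv2.cvtColor(p,cv2.COLOR_RGB2HSV)
c=np.array([571.4,270]); r=np.hypot(P[...,0]-c[0],P[...,1]-c[1])
q=P[(r<45)&(abs(P[...,2]-51)<4)]; cc,rad=cv2.minEnclosingCircle(q[:,:2].astype(np.float32)); print("lid",cc,rad,np.median(q[:,2]))
m=(np.hypot(P[...,0]-cc[0],P[...,1]-cc[1])<26)&(abs(P[...,2]-51)<4)&(hsv[...,1]>120)&(hsv[...,0]>20)&(hsv[...,0]<38)
s=P[m][:,:2]; print(len(s),rect(s),np.degrees(np.arctan2(*(s.mean(0)-cc)[::-1])))
m=(hsv[...,1]<60)&(hsv[...,2]>130)&(P[...,2]<6)&(P[...,1]>80)&(P[...,0]>500)&(P[...,0]<640)
m=cv2.morphologyEx(m.astype(np.uint8),cv2.MORPH_OPEN,np.ones((5,5)))>0
print("strip",rect(P[m][:,:2]),m.sum())
g=(hsv[...,0]>50)&(hsv[...,0]<75)&(hsv[...,1]>150)&(P[...,1]<180)&(P[...,2]>62)&(P[...,0]<720)
print("button",rect(P[g][:,:2]),np.median(P[g][:,2]),g.sum())
look("side",["stone_pale","stone_dark","tin_yellow"],save="s13")
plan([571.4,270,11.5],58)
E
```

```text
wrist tin_yellow 0.56 [276 177 348 254] 3762 z 51.0 [573.9 268.8] [59.4 58.9] -8.7
wrist read_button 0.71 [201 375 239 411] 842 z 82.4 [660.8 118.1] [29.6 29.1] 82.29
wrist tin_blue 0.35 [155  81 543 410] 16684 z 60.6 [664.5 271.2] [306.6  48.8] 88.6
lid (574.9973754882812, 268.43865966796875) 31.02614974975586 51.00714468225999
416 (array([588.1, 267.8]), array([25.6, 12.9]), -1.52) -1.7616573002776754
strip (array([571. , 258.2]), array([340.9,  76.5]), 88.62) 21299
button (array([662.5, 116.2]), array([35.4, 30.9]), -54.22) 82.25935101297802 986
side stone_pale 0.83 [437 190 474 218] 290 z 20.5 [ 319.4 -287.5] [78.2 39.1] -7.07
side stone_pale 0.79 [289 208 333 245] 760 z 39.3 [599.1 -24.2] [116.1  58.8] -85.53
side tin_yellow 0.71 [240 307 274 343] 522 z 50.1 [571.1 274.9] [57.  56.2] 59.05
side tin_yellow 0.67 [290 206 332 249] 778 z 39.3 [599.3 -26.4] [120.5  58.8] -85.53
pos [570.4 269.7 213.6] jaw 57.99 delta [-0.011  0.012  4.043] dr [ 0.005  0.004 -0.001] F [-0.2  0.2  0.5]
```

View pics/w13.png

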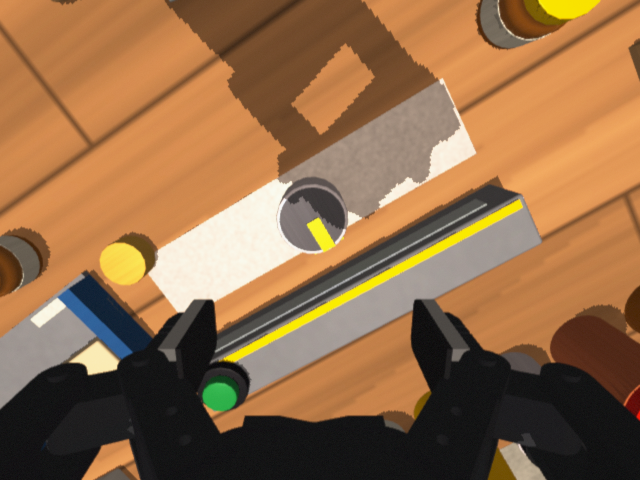

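View pics/s13.png

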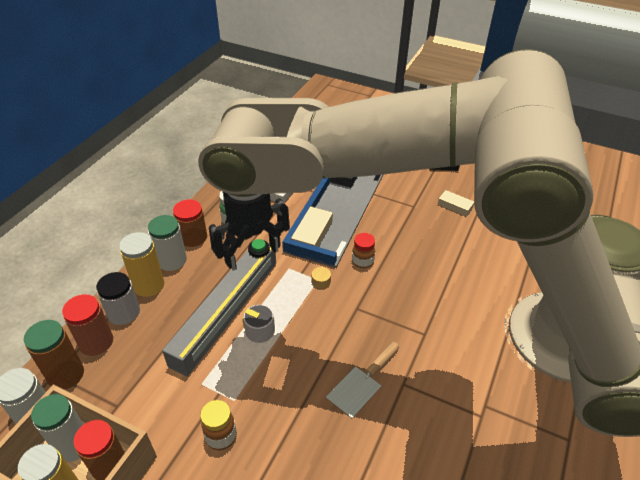

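The yellow tin stands at about (574,269), 2.6 mm off the strip's centre line, with its stripe facing the window. Next I re-check both stones from above before pressing the button.

Request:
servo_tool(
  motion=[
    {"dr":[0,0,1],"delta_pos":[0,0,-0.6],"hand":1},
    {"dr":[0,0,1],"delta_pos":[0,0,-0.6],"hand":1},
    {"dr":[0,0,1],"delta_pos":[0,0,-0.6],"hand":1},
    {"dr":[0,0,1],"delta_pos":[0,0,-0.6],"hand":1},
    {"dr":[0,0,1],"delta_pos":[0,0,-0.3],"hand":1},
    {"dr":[0,0,0.8],"delta_pos":[0,0,0],"hand":1},
    {"dr":[0,0,0],"delta_pos":[-0.5,-0.1,0],"hand":1},
    {"dr":[0,0,0],"delta_pos":[-0.9,-0.1,0],"hand":1},
    {"dr":[0,0,0],"delta_pos":[-0.9,-0.1,0],"hand":1},
    {"dr":[0,0,0],"delta_pos":[-0.9,-0.1,0],"hand":1},
    {"dr":[0,0,0],"delta_pos":[-0.9,-0.1,0],"hand":1},
    {"dr":[0,0,0],"delta_pos":[-0.9,-0.1,0],"hand":1},
    {"dr":[0,0,0],"delta_pos":[-0.9,-0.1,0],"hand":1},
    {"dr":[0,0,0],"delta_pos":[-0.7,-0.1,0],"hand":1},
    {"dr":[0,0,0],"delta_pos":[0,0,0],"hand":1},
    {"dr":[0,0,0],"delta_pos":[0,0,0],"hand":1},
  ],
)

```text
time_s: 51.32
eef_pos: [517.0, -68.1, 347.7]
ee_rot: [-0.003, 0.719, 0.695, -0.003]
force: [-0.0, 1.1, -0.6]
grip_width: 1.0
```

```bash
cat > chk.py <<'E'
from h import *
def chk(save):
    p,P=look("wrist",["stone_pale","stone_dark","bed"],save=save)
    hsv=cv2.cvtColor(p,cv2.COLOR_RGB2HSV)
    blue=(hsv[...,0]>100)&(hsv[...,0]<125)&(hsv[...,1]>120)&(abs(P[...,2]-36.4)<2.5)&(P[...,0]<690)&(P[...,1]<60)&(P[...,1]>-400)&(P[...,0]>500)
    r=rect(P[blue][:,:2]); print("bars",r)
    a=np.radians(r[2]+ (180 if r[2]<0 else 0)-90); R=np.array([[np.cos(a),-np.sin(a)],[np.sin(a),np.cos(a)]])
    o=np.array(r[0])-R@[20,0]
    st=(abs(P[...,2]-40.4)<1.8)&~blue
    B=(P[...,:2]-o)@R
    for n,lo,hi in(("pale",50,200),("dark",-200,-50)):
        q=B[st&(B[...,0]>-45)&(B[...,0]<80)&(B[...,1]>lo)&(B[...,1]<hi)]
        print(n,rect(q), "x",np.percentile(q[:,0],[1,99]).round(1),"y",np.percentile(q[:,1],[1,99]).round(1))
E
python3 - <<'E'
from chk import *
chk("w14"); plan([661.5,117.5,130],0)
E
```

```text
wrist stone_pale 0.8 [200 336 215 369] 262 z 22.0 [ 355.  -297.8] [39.5 18.4] 80.13
wrist stone_pale 0.73 [352 102 411 208] 4992 z 40.5 [602.3 -29.9] [116.7  58.7] -85.49
wrist stone_dark 0.8 [367 302 424 390] 3251 z 40.6 [ 622.6 -287. ] [118.   58.2] -85.69
wrist bed 0.98 [304  84 432 402] 4900 z 36.5 [ 594.2 -161.6] [411.2 128.8] -85.12
bars (array([ 593.6, -161. ]), array([409.1, 129. ]), -85.36)
pale (array([ 32.8, 132.4]), array([127.7,  80.5]), -86.68) x [10.8 69.1] y [ 71.8 188.7]
dark (array([  28.1, -133.5]), array([129.8,  86.9]), -88.01) x [10.4 68.8] y [-187.5  -70.2]
pos [517.1 -67.7 347.8] jaw -1.85 delta [3.799 2.802 4.331] dr [-0.045  0.004 -0.185] F [-0.3 -0.6  1. ]
```

View pics/w14.png

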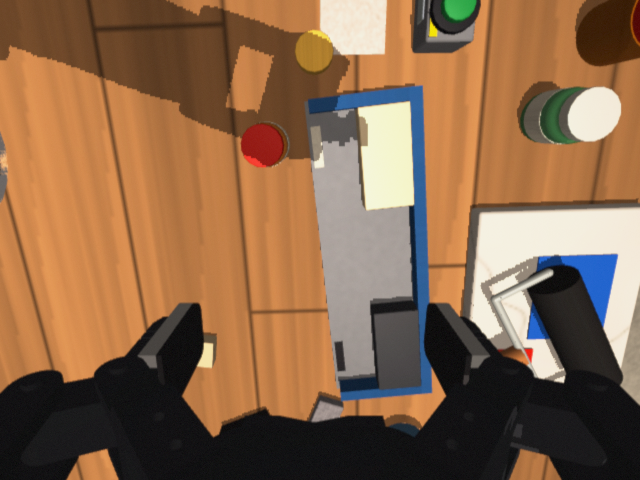

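Both stones look flush in their corners: pale at (387,155), dark at (397,345). I'll take a closer look at the dark one before pressing, since its y reading is about 1 mm off.

Request:
servo_tool(
  motion=[
    {"dr":[0,0,-0.18],"delta_pos":[-0.6,0.4,0.5],"hand":1},
    {"dr":[0,0,0],"delta_pos":[-0.7,0.4,0.6],"hand":1},
    {"dr":[0,0,0],"delta_pos":[-0.7,0.4,0.6],"hand":1},
    {"dr":[0,0,0],"delta_pos":[-0.7,0.3,0.6],"hand":1},
    {"dr":[0,0,0],"delta_pos":[-0.3,0,0.5],"hand":1},
    {"dr":[0,0,0],"delta_pos":[0,0,0],"hand":1},
    {"dr":[0,0,0],"delta_pos":[0,0,0],"hand":1},
  ],
)

```text
time_s: 52.4
eef_pos: [595.2, -217.4, 205.3]
ee_rot: [-0.001, 0.704, 0.71, -0.002]
force: [-0.0, -0.1, -0.0]
grip_width: 1.01
```

```bash
python3 - <<'E'
from h import *
p,P=look("wrist",["stone_dark"],save="w15")
np.savez("w15.npz",p=p,P=P)
plan([661.5,117.5,130],0)
E
python3 -c "
import cv2;a=cv2.imread('pics/w15.png');cv2.imwrite('pics/w15c.png',a)"
```

```text
wrist stone_dark 0.87 [304 226 381 356] 7980 z 40.5 [ 623.7 -288. ] [119.   59.9] -85.84
pos [ 595.2 -217.4  205.3] jaw 0.49 delta [6.688 1.39  1.494] dr [-0.02   0.007  0.049] F [-0.4  0.6  0.2]
```

View pics/w15.png

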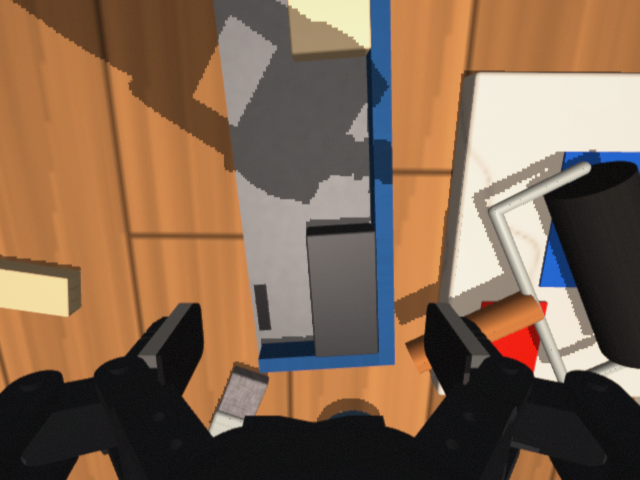

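Request:
servo_tool(
  motion=[
    {"dr":[0,0,0],"delta_pos":[0.4,0.1,0],"hand":0},
    {"dr":[0,0,0],"delta_pos":[0.8,0.16,0],"hand":0},
    {"dr":[0,0,0],"delta_pos":[0.9,0.18,0.1],"hand":0},
    {"dr":[0,0,0],"delta_pos":[0.9,0.18,0.2],"hand":0},
    {"dr":[0,0,0],"delta_pos":[0.9,0.18,0.2],"hand":0},
    {"dr":[0,0,0],"delta_pos":[0.9,0.18,0.2],"hand":0},
    {"dr":[0,0,0],"delta_pos":[0.9,0.18,0.2],"hand":0},
    {"dr":[0,0,0],"delta_pos":[0.8,0.18,0.2],"hand":0},
    {"dr":[0,0,0],"delta_pos":[0,0,0],"hand":0},
    {"dr":[0,0,0],"delta_pos":[0,0,0],"hand":0},
  ],
)

```text
time_s: 53.75
eef_pos: [660.2, 133.6, 157.3]
ee_rot: [0.004, 0.701, 0.714, 0.003]
force: [0.4, -0.3, 0.7]
grip_width: -0.001
```

```bash
python3 - <<'E'
from h import *
plan([661.5,117.3,95],0)
E
```

```text
pos [660.2 133.6 157.3] jaw 1.04 delta [-0.323  0.008  1.247] dr [0.057 0.011 0.104] F [ 0.4 -0.3  0.7]
```

Request:
servo_tool(
  motion=[
    {"dr":[0.06,0,0.1],"delta_pos":[-0.32,0,0.3],"hand":0},
    {"dr":[0,0,0],"delta_pos":[0,0,0.5],"hand":0},
    {"dr":[0,0,0],"delta_pos":[0,0,0.3],"hand":0},
    {"dr":[0,0,0],"delta_pos":[0,0,0],"hand":0},
  ],
)

```text
time_s: 54.25
eef_pos: [660.5, 111.5, 100.2]
ee_rot: [0.001, 0.709, 0.705, -0.001]
force: [-0.1, 0.0, -0.4]
grip_width: 0.004
```

```bash
python3 - <<'E'
from h import *
plan([661.5,117.3,82],0)
p,P=look("wrist",["tin_yellow"],save="w16")
E
```

```text
pos [660.5 111.5 100.2] jaw -0.38 delta [0.117 0.019 0.364] dr [-0.007  0.016 -0.038] F [-0.1  0.  -0.4]
wrist tin_yellow 0.63 [ 95   0 204  35] 385 z 48.1 [577.9 238.7] [24.9  3.2] 3.93
```

View pics/w16.png

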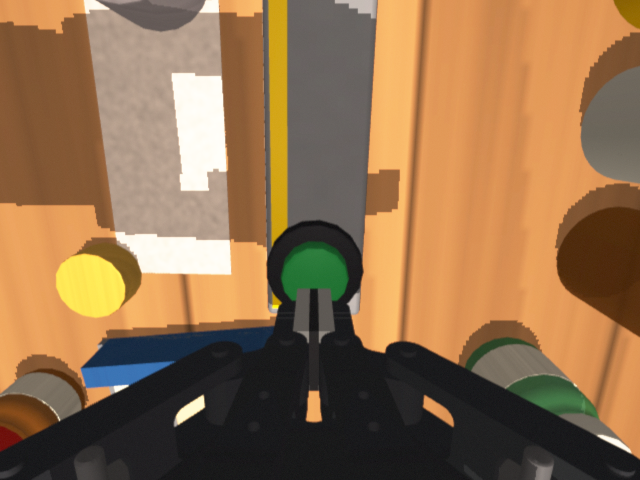

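Request:
servo_tool(
  motion=[
    {"dr":[0,0,0],"delta_pos":[0.11,0.02,0.2],"hand":0},
    {"dr":[0,0,0],"delta_pos":[0,0,0.15],"hand":0},
    {"dr":[0,0,0],"delta_pos":[0,0,0],"hand":0},
  ],
)

```text
time_s: 54.72
eef_pos: [662.9, 118.0, 84.5]
ee_rot: [0.002, 0.709, 0.705, 0.0]
force: [0.5, 0.1, -0.2]
grip_width: -0.002
```

Request:
servo_tool(
  motion=[
    {"dr":[0,0,0],"delta_pos":[0,0,0.07],"hand":0},
    {"dr":[0,0,0],"delta_pos":[0,0,0.05],"hand":0},
  ],
)

```text
time_s: 54.98
eef_pos: [663.3, 118.1, 79.0]
ee_rot: [0.003, 0.709, 0.705, 0.001]
force: [-2.3, -0.6, 2.3]
grip_width: -0.0
```

Request:
servo_tool(
  motion=[
    {"dr":[0,0,0],"delta_pos":[0,0,0.06],"hand":0},
    {"dr":[0,0,0],"delta_pos":[0,0,0.04],"hand":0},
  ],
)

```text
time_s: 55.22
eef_pos: [663.5, 118.1, 75.9]
ee_rot: [0.003, 0.709, 0.705, 0.001]
force: [-7.8, -0.7, 17.9]
grip_width: 0.001
```

Request:
servo_tool(
  motion=[
    {"dr":[0,0,0],"delta_pos":[0,0,0.04],"hand":0},
    {"dr":[0,0,0],"delta_pos":[0,0,0.02],"hand":0},
  ],
)

```text
time_s: 55.48
eef_pos: [663.4, 118.2, 76.1]
ee_rot: [0.004, 0.709, 0.705, 0.001]
force: [-4.9, 0.8, 6.2]
grip_width: 0.004
```

The button bottomed out at z of about 76 mm with 18 N. I'm retreating for a final look.

Request:
servo_tool(
  motion=[
    {"dr":[0,0,0],"delta_pos":[0,0,-0.6],"hand":0},
    {"dr":[0,0,0],"delta_pos":[0,0,-0.8],"hand":1},
    {"dr":[0,0,0],"delta_pos":[0,-0.3,-0.8],"hand":1},
    {"dr":[0,0,0],"delta_pos":[0,-0.6,-0.8],"hand":1},
    {"dr":[0,0,0],"delta_pos":[0,-0.6,-0.8],"hand":1},
    {"dr":[0,0,0],"delta_pos":[0,-0.6,-0.8],"hand":1},
    {"dr":[0,0,0],"delta_pos":[0,-0.6,-0.7],"hand":1},
    {"dr":[0,0,0],"delta_pos":[0,0,0],"hand":1},
    {"dr":[0,0,0],"delta_pos":[0,0,0],"hand":1},
  ],
)

```text
time_s: 56.6
eef_pos: [523.0, 119.2, 345.6]
ee_rot: [0.003, 0.709, 0.705, 0.001]
force: [0.1, -1.4, 0.6]
grip_width: 1.0
```

```bash
python3 - <<'E'
from h import *
p,P=look("wrist",["tin_yellow","read_button","stone_pale","stone_dark"],save="w17")
hsv=cv2.cvtColor(p,cv2.COLOR_RGB2HSV)
c=np.array([574,268.6]); r=np.hypot(P[...,0]-c[0],P[...,1]-c[1])
q=P[(r<45)&(abs(P[...,2]-51)<4)]; cc,rad=cv2.minEnclosingCircle(q[:,:2].astype(np.float32)); print("lid",cc,rad)
m=(np.hypot(P[...,0]-cc[0],P[...,1]-cc[1])<26)&(abs(P[...,2]-51)<4)&(hsv[...,1]>120)&(hsv[...,0]>20)&(hsv[...,0]<38)
s=P[m][:,:2]; print(len(s),rect(s))
look("scene",["stone_pale","stone_dark","tin_yellow"],thr=.5,save="scene17")
plan([661,118,82])
E
```

```text
wrist tin_yellow 0.97 [328  22 389  86] 2767 z 50.9 [575.  267.6] [60.3 58.6] 38.3
wrist read_button 0.79 [420 184 450 210] 575 z 82.4 [661.2 116.9] [29.2 27.9] -29.61
wrist read_button 0.72 [240 265 288 318] 991 z 70.5 [461.7  -8.8] [44.  43.7] 31.62
wrist read_button 0.54 [381 416 400 426] 38 z 32.7 [ 640.  -227.2] [12.9  2.4] 4.5
wrist stone_pale 0.9 [346 257 396 342] 3577 z 40.5 [602.2 -28.3] [117.5  58.7] -85.71
wrist stone_dark 0.71 [380 414 402 428] 40 z 32.7 [ 640.3 -227.4] [13.4  2.7] 3.0
lid (575.4141235351562, 268.24249267578125) 30.98880386352539
329 (array([588.5, 268.2]), array([25.7, 12.8]), -1.03)
scene stone_pale 0.72 [265 246 314 267] 585 z 41.4 [603.7 -30. ] [117.7  57.8] -84.17
scene stone_pale 0.52 [237 186 260 206] 144 z 23.5 [ 326.9 -290. ] [80.4 37.7] -8.25
scene stone_dark 0.93 [175 230 225 251] 544 z 41.6 [ 623.  -285.5] [118.9  58.3] -86.14
scene tin_yellow 0.56 [393 260 420 285] 290 z 51.7 [578.3 270.6] [58.2 53.3] -2.85
pos [522.9 119.2 346.2] jaw -0.33 delta [0.008 2.73  5.299] dr [ 0.034  0.018 -0.   ] F [-0.6  0.1 -0.1]
```

View pics/w17.png

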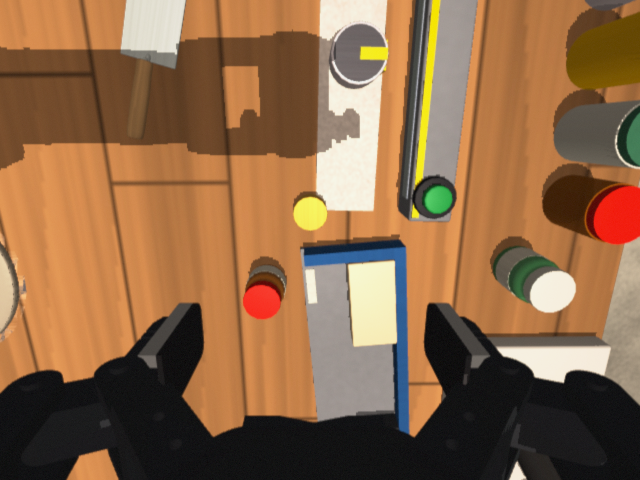

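View pics/scene17.png

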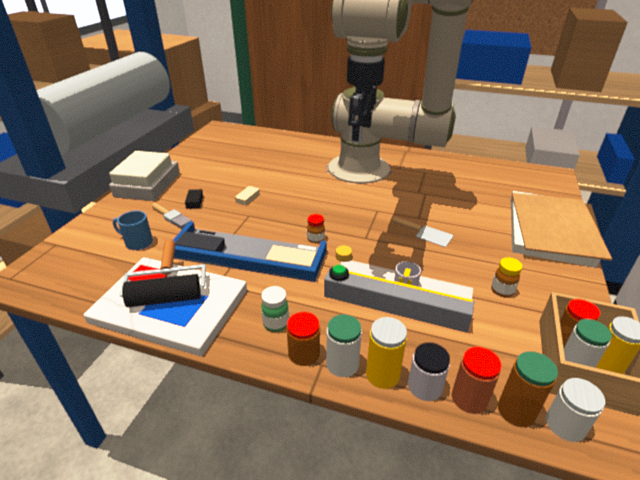

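The last pictures show both stones in their corners, the tin at (358,53) facing the window, and the button back up at z 82.4. Handing in.

```bash
python3 -c "
from rig import ticket
print(ticket.finish_job())"
```

```text
the job is handed in; nothing more can be done
None
```

The job is handed in at about 57 s of the 210 s: both stones are home, the one tin that was there is on the strip, and the button has been pressed and is back up. The hand-in reports no verdict.

- **Stones:** I put the pale stone left and the dark stone right, and pushed each against the far rail and then its end stop. Every push stopped firmly at 18–30 N.
- **Knock:** About 17 s in, the pale stone was found roughly 25 mm off the rail, most likely from the announced knock. I pushed it home again.
- **Tin:** Only the yellow tin was found. It stands about 3–4 mm off the strip's centre line, with its stripe within about 1° of facing the window.
- **Button:** It bottomed out at about 6 mm of travel and 18 N. Its top reads 82.4 mm again, the same as before the press.

**Last checks:**
- **Pale stone:** the final wrist view put it at (602, −28), against an expected (603, −30).
- **Dark stone:** the gripper hid most of it in that view. The close-up before the press had it at (623.7, −288), against an expected (624.3, −289), with no gap visible.
- **Dark stone afterwards:** the fixed scene camera still showed it in its corner, though that camera read up to 3.5 mm off in y, as it had earlier.
- **Other things on the bench:** I did not measure these again at the end; in the pictures they look unmoved.

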